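# Load the moisture analyser and lower its hood

### The arm

A 6-joint arm with a two-finger parallel gripper is mounted at the origin on a cart in front of the work surface, level with it; the furniture and walls round the work are solid. World frame = base frame: x ahead of the robot, y to its left, z up, the work surface at z = 0. Lengths are in m, angles in rad, forces in N, time in s.
With the tool pointing down it reaches from about 0.25 to 0.775 m from the base axis. Payload 4 kg.
Tool frame: the origin (TCP) lies midway between the tips of the shut fingers; the grasp point (between the pads) lies 19 mm behind it (grip_point_offset is the distance from the TCP to the grasp point, in m); z points along the fingers, y is the line along which they close (so a half turn about z gives the same grasp; the last joint's range is limited). The gripper opens to 94 mm and grips with 3 to 60 N. Pads are 16 mm wide; open, the fingers measure 119 mm over their backs; the gripper's body (75 mm by 177 mm) begins 78 mm behind the grasp point.
Start: joints at [1.108, 0.087, 1.371, -0, 1.684, -0.103], TCP at [0.194, 0.515, 0.206] pointing down, gripper open.
Joint ranges: [-3.1, 3.1], [-0.76, 2.03], [0.27, 2.55], [-1.08, 4.22], [0.17, 2.65], [-2.57, 2.57]. Speed limits (rad/s): [2.79, 2.79, 3.14, 3.14, 3.14, 3.14].

### API

Orientations are given as [roll, pitch, yaw] about the fixed x, y, z axes, in that order (R = Rz(yaw) Ry(pitch) Rx(roll)).
In Python, from bench import * gives the robot as it stands.
- The arm moves only by the tool carry_out, never from a script. Its argument "commands" is a list of rows, each a list of 6 numbers: the shift along the tool's x, y, z in m, then the turn, a rotation vector about the tool's x, y, z in rad. In form: [[tx, ty, tz, rx, ry, rz], ...]. A call has exactly 5 rows; each row is the pose to reach, as a shift and turn from the pose commanded when the call began, along the tool's axes at that moment; what a row does not reach only later rows make up. A row lasts 1/10 s, in which the tool goes at most 50 mm and 8.59 degrees, less where a joint would pass 70% of its speed; a pose out of reach is approached as far as the arm can. A call with a gripper value outside its range is refused whole. "jaw" is the opening, from 0 (shut) to 1 (fully open), set as the call begins (left out, the last holds). The fingers move at their own pace and stop on an object; the grip force is fixed at half the most. Time passes only in rows, so rows that repeat a pose let the fingers close, or fill a call up. It gives the time, the measured TCP pose, the force, the opening and the grip force at its end, in the units of the state.
- get_obs(): the state, without advancing time (a new reading comes with each control period).
- snapshot(name): name is "scene" or "top" or "wrist"; returns a dict with "img" (480x640x3 uint8, red, green, blue), "range_z" (480x640 float32, m along the optical axis (not along the pixel's ray), 0 where there is no reading), "fx", "fy", "cx", "cy" (pixels), "R" (3x3) and "t" (3): a world point X has camera coordinates R X + t. Camera axes: x right, y down, z forward; pixel columns grow to the right and rows downward; lengths in m; the calibration is good to about 2 mm. A picture is of the moment at which its call begins.
- close_job(): hands the job in; it is judged then, once.
The state is a dict: "time": time; "joint_positions": joint angles; "qvel": joint speeds; "joint_torque": joint torques, N m; "tool_pos": TCP position; "ee_rot": TCP orientation; "wrist_force": force on the tool from outside, world axes, zero at the start; "wrist_torque": the same for the moment, N m; "width": finger opening in m; "finger_force": force on a finger pad.
Only numpy, scipy, OpenCV 4.12 (cv2) and the standard library are available. Lean on these libraries where they do the work, as an engineer would, in place of code of your own. Each camera call takes 0.05 s, during which the arm holds its last target. There are 200 camera calls.

### The job

Load the moisture analyser for a run: tip all six pellets from the scoop into the sample pan and set the empty scoop back down flat on the bench. Then lower the heater hood gently, without letting it slam, until it rests fully closed; leave the pellet die and its plunger where they stand.

Things in the scene. Friction and masses are not known exactly. Their poses are not given: they have to be found in the camera images.
- analyser: moisture analyser, a white instrument 204 mm wide (y), 295 mm deep (x), fixed to the bench. Origin on the bench under the centre of its sample pan; -x points to its front, where a sloping console with display and keys lies (x -165 to -78 mm, not needed). Its flat deck, 60 mm above the bench, spans x -80 to 125 mm, y -100 to 100 mm.
- pan (a point): centre of the sample pan's inner floor, 45 mm above the bench. The round aluminium pan is fixed on its carrier; inside diameter 81 mm at the floor, 95 mm at its rim, 17 mm deep; the rim stands 2 mm above the deck.
- hood_hinge (a point): middle of the hood's hinge axis, 79 mm above the bench and 102 mm behind the pan centre; x to the back of the analyser, y along the hinge axis. The hood's brackets reach no further back than 23 mm behind it.
- hood_edge (a point): point on the hood's outer top face, mid-width, 8 mm from its front edge: 170 mm along the hood from the hinge axis and 38 mm outward of it. Its z axis is the outward normal of the top face, its -x axis points to the hood's front edge. With the hood standing open the top face looks to the back and this point is about 250 mm above the bench.
- hood (a joint): heater hood angle (rad): 0 closed, fully on its stop; 1.57 upright; 1.66 fully open. Hollow white cover 190 mm wide, 178 mm long, 48 mm high, 0.5 kg; a black grip lip (96 mm wide, 11 mm thick) sticks out 23 mm at its lower front edge. A damped friction hinge holds it where it is left above about 0.6 rad; below, it sinks slowly shut by itself.
- scoop: aluminium weighing scoop with a black handle, about 80 g, standing flat on the bench with the six pellets in it. Origin on the bench under the middle of its tray; +x points to the open spout, z up. Tray: flat floor 3 mm thick, 60 mm wide, 24 mm side walls and back wall (at x -40 mm), open at the front.
- scoop_handle (a point): middle of the scoop's handle, a level bar 78 mm long (x), 15 mm wide (y), 12 mm thick, 36 mm above the bench and 85 mm behind the scoop's origin; same axes as the scoop.
- scoop_spout (a point): middle of the spout's front edge, 51 mm ahead of the scoop's origin and 5 mm above the bench while it stands there; same axes as the scoop.
- pellet_die: steel pellet die, a flanged collar 40 mm wide, 30 mm high, standing on the bench; a bystander. Origin at the centre of its underside.
- die_plunger: steel die plunger, 22 mm wide, 54 mm high, standing on the bench; a bystander. Origin at the centre of its underside.
- pellet_1_center (a point): centre of the first of six brown pressed sample pellets, cylinders 14 mm in diameter, 11 mm high, 10 g, at the start standing on the scoop's floor
- pellet_2_center (a point): centre of the second of six brown pressed sample pellets, cylinders 14 mm in diameter, 11 mm high, 10 g, at the start standing on the scoop's floor
- pellet_3_center (a point): centre of the third of six brown pressed sample pellets, cylinders 14 mm in diameter, 11 mm high, 10 g, at the start standing on the scoop's floor
- pellet_4_center (a point): centre of the fourth of six brown pressed sample pellets, cylinders 14 mm in diameter, 11 mm high, 10 g, at the start standing on the scoop's floor
- pellet_5_center (a point): centre of the fifth of six brown pressed sample pellets, cylinders 14 mm in diameter, 11 mm high, 10 g, at the start standing on the scoop's floor
- pellet_6_center (a point): centre of the sixth of six brown pressed sample pellets, cylinders 14 mm in diameter, 11 mm high, 10 g, at the start standing on the scoop's floor

How it is judged:
By the outcome, as a careful person would: the job done as asked, in the order asked, and still so for the second after the job is handed in, with the robot touching nothing.
It also fails if it takes over 70 s, if anything falls off the work surface, if the arm or the gripper's body presses on something with over 40 N, if the wrist force passes 120 N, or if a joint passes its speed limit or range.

## Working session

There is one attempt and no reset: what is moved stays moved. The work goes in short steps, Python scripts to look and compute and a tool call to move; the robot and the scene stay as the last step left them, time stands still between calls to the robot, and variables do not carry over. Pictures are saved under pics/ and viewed, at most 10 in all, crops included, and the job is handed in when it is done.

Besides the shell and the picture viewer there is one more tool, called after "Request:" by a JSON object that holds its "api" and its "payload", one argument or row to a line. carry_out: Moves the arm, as the interface text tells. Its arguments: {"type":"object","properties":{"commands":{"type":"array","items":{"type":"array","items":{"type":"number"}}},"jaw":{"type":"number"}},"required":["commands"]}

```bash
mkdir -p pics; ls; python3 - <<'E'
from bench import *
import cv2,numpy as np
o=get_obs();print({k:np.round(v,3) for k,v in o.items()})
for n in("scene","top"):
    s=snapshot(n);cv2.imwrite(f"pics/{n}0.png",s["img"][:,:,::-1]);np.savez(f"{n}0.npz",**s)
    print(n,s["fx"],s["cx"],s["cy"],np.round(s["R"],3).tolist(),np.round(s["t"],3))
E
```

```text
pics
{'time': np.float64(0.0), 'joint_positions': array([ 1.108,  0.088,  1.372, -0.   ,  1.684, -0.103]), 'qvel': array([ 0.001,  0.001,  0.   , -0.   ,  0.001, -0.001]), 'joint_torque': array([-0.0000e+00, -3.4017e+01, -3.0243e+01,  7.2000e-02,  3.3000e-02,
       -0.0000e+00]), 'tool_pos': array([0.193, 0.514, 0.204]), 'ee_rot': array([-3.139, -0.   ,  2.782]), 'wrist_force': array([ 1.034, -0.442, -0.088]), 'wrist_torque': array([-0.001, -0.007,  0.071]), 'finger_force': np.float64(0.0), 'width': np.float64(0.094)}
scene 503.70354938186904 315.9475291082346 241.20377204214873 [[0.637, -0.771, 0.013], [-0.299, -0.263, -0.917], [0.711, 0.58, -0.398]] [-0.375  0.23   0.737]
top 464.9190073193205 319.31765295295844 235.27990832079675 [[-0.016, -1.0, 0.004], [-0.988, 0.015, -0.151], [0.151, -0.006, -0.988]] [-0.03   0.541  1.139]
```

View pics/scene0.png

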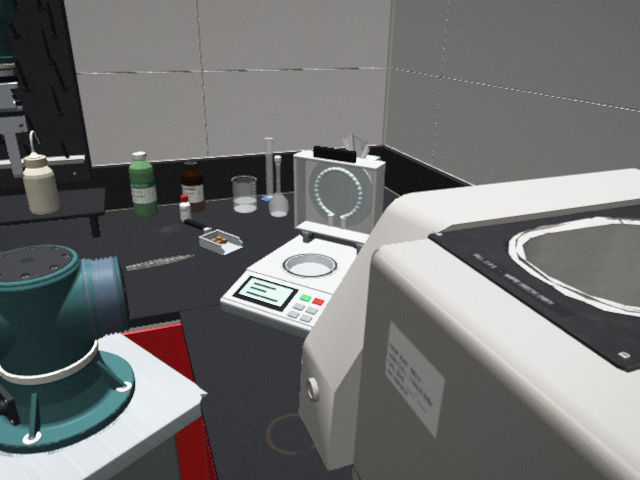

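View pics/top0.png

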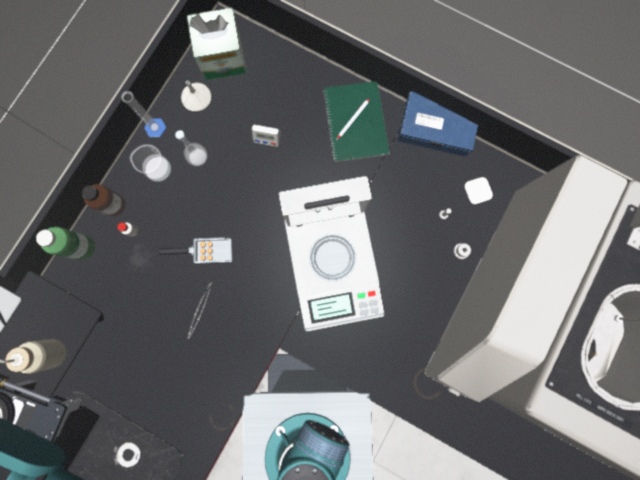

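Top view: the analyser pan is at (333,257), and the open hood is at (325,200). The scoop tray is at (212,250) with its handle to the left at (175,251), so the spout points right towards the analyser. The die is at (462,250) and the plunger at (445,213). The scene view agrees.

```bash
cat > h.py <<'E'
import numpy as np,cv2
from scipy.spatial.transform import Rotation as Rn
def world(s):
    v,u=np.mgrid[0:480,0:640];z=s["range_z"]
    c=np.stack([(u-s["cx"])/s["fx"]*z,(v-s["cy"])/s["fy"]*z,z],-1)
    return (c-s["t"])@s["R"]
def ray(s,u,v,h):
    d=s["R"].T@np.array([(u-s["cx"])/s["fx"],(v-s["cy"])/s["fy"],1]);o=-s["R"].T@s["t"]
    return o+d*(h-o[2])/d[2]
def proj(s,X):
    c=s["R"]@np.array(X)+s["t"];return s["fx"]*c[0]/c[2]+s["cx"],s["fy"]*c[1]/c[2]+s["cy"]
E
python3 - <<'E'
from h import *
s=dict(np.load("top0.npz"));W=world(s);H=W[...,2]
def reg(u0,u1,v0,v1,lo,hi,extra=None):
    m=np.zeros((480,640),bool);m[v0:v1,u0:u1]=1;m&=(H>lo)&(H<hi)&(s["range_z"]>0)
    if extra is not None:m&=extra
    return m
print("bench",np.median(H[300:330,120:170]))
np.set_printoptions(precision=4,suppress=True)
m=reg(140,250,225,280,.006,.08);P=W[m];print("scoop",P.min(0),P.max(0),len(P))
# handle
m=reg(140,193,235,268,.02,.06);P=W[m];print("handle",len(P),P.mean(0),P.min(0),P.max(0));
if len(P)>5:
  (a,b),sz,an=cv2.minAreaRect(P[:,:2].astype(np.float32));print(a,b,sz,an)
hsv=cv2.cvtColor(s["img"],cv2.COLOR_RGB2HSV)
m=reg(190,240,230,270,-.01,.05,(hsv[...,0]<20)&(hsv[...,1]>90))
n,l,st,c=cv2.connectedComponentsWithStats(m.astype(np.uint8))
for i in range(1,n):
    if st[i,4]>8:print("pel",st[i,4],ray(s,*c[i],.014))
# tray walls/bright
b=np.zeros((480,640),np.uint8);b[225:275,185:240]=(s["img"].max(-1)>110)[225:275,185:240]
cs,_=cv2.findContours(b,0,2);k=max(cs,key=cv2.contourArea);r=cv2.minAreaRect(k);print(r,[ray(s,*p,.02)[:2] for p in cv2.boxPoints(r)])
# analyser deck edges
m=reg(260,400,205,330,.045,.075);P=W[m];print("deck",P.mean(0),cv2.minAreaRect(P[P[:,2]>.055][:,:2].astype(np.float32)))
m=reg(300,365,225,290,.035,.052);P=W[m];print("panfloor",np.median(P,0),P.mean(0),cv2.minEnclosingCircle(P[:,:2].astype(np.float32)))
m=reg(270,380,170,225,.1,.35);P=W[m];print("hood",cv2.minAreaRect(P[:,:2].astype(np.float32)),P[:,2].max())
for q in(reg(430,455,200,225,.01,.08),reg(450,480,238,262,.01,.08)):print(W[q].mean(0),W[q].max(0),q.sum())
i=s["img"][:,:,::-1]
o=np.hstack([cv2.resize(i[225:275,140:250],None,fx=4,fy=4,interpolation=2),cv2.resize(i[220:320,280:390],None,fx=3,fy=3,interpolation=2)[:200]])
cv2.imwrite("pics/crop0.png",cv2.resize(i[160:340,140:400],None,fx=3,fy=3))
E
```

```text
bench -8.504315551790367e-05
scoop [0.4437 0.1508 0.006 ] [0.5771 0.4255 0.0476] 650
handle 209 [0.5068 0.3265 0.0403] [0.4987 0.2849 0.0329] [0.519  0.3706 0.0476]
0.5068004727363586 0.3278106451034546 (0.020327311009168625, 0.08562915027141571) 2.7951276302337646
pel 14 [0.5262 0.2649 0.014 ]
pel 11 [0.5269 0.2466 0.014 ]
pel 11 [0.5091 0.2462 0.014 ]
pel 11 [0.5087 0.2638 0.014 ]
pel 12 [0.4916 0.2638 0.014 ]
pel 12 [0.492  0.2462 0.014 ]
((209.82498168945312, 249.94903564453125), (25.6348934173584, 43.69845962524414), 87.79740142822266) [array([0.5422, 0.3021]), array([0.5448, 0.1896]), array([0.4784, 0.1862]), array([0.4758, 0.2978])]
deck [ 0.4621 -0.0724  0.057 ] ((0.4814927279949188, -0.0695919543504715), (0.22443976998329163, 0.20013608038425446), 9.972586631774902)
panfloor [ 0.4836 -0.0692  0.0447] [ 0.4834 -0.0693  0.0441] ((0.4657290577888489, -0.08605269342660904), 0.08041208237409592)
hood ((0.5929448008537292, -0.04986419528722763), (0.052422262728214264, 0.1899002343416214), 9.872186660766602) 0.283340882442344
[ 0.5953 -0.3641  0.0383] [ 0.6025 -0.3561  0.0568] 49
[ 0.4987 -0.4056  0.0266] [ 0.5145 -0.3896  0.0357] 148
```

View pics/crop0.png

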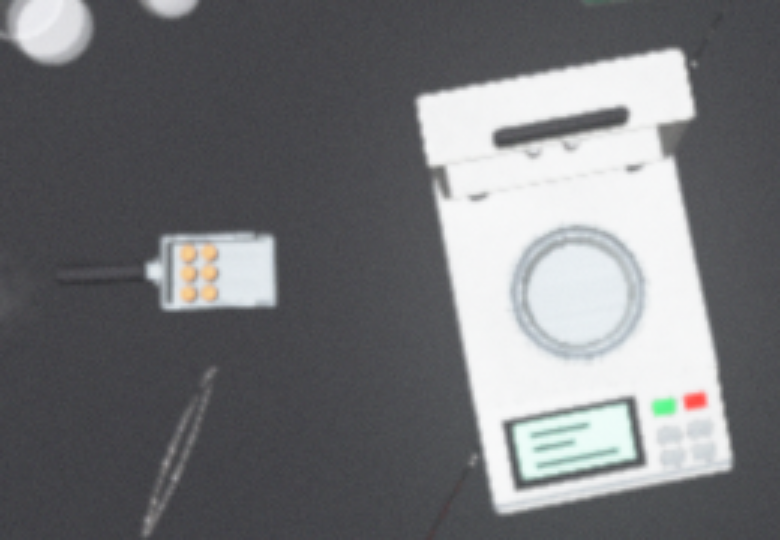

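```bash
cat >> h.py <<'E'
def to(pos,rpy=None,R=None):
    """shift and turn, in current tool axes, to a world pose"""
    from bench import get_obs
    o=get_obs();C=Rn.from_euler("xyz",o["ee_rot"])
    T=R if R is not None else (Rn.from_euler("xyz",rpy) if rpy is not None else C)
    print("t %.2f"%o["time"],"pos",np.round(o["tool_pos"],4),"rpy",np.round(o["ee_rot"],3),"F",np.round(o["wrist_force"],1),"w %.4f"%o["width"],"q",np.round(o["joint_positions"],2))
    print("shift",np.round(C.inv().apply(np.array(pos)-o["tool_pos"]),4),"turn",np.round((C.inv()*T).as_rotvec(),4))
E
python3 - <<'E'
from h import *
s=dict(np.load("top0.npz"));g=cv2.cvtColor(s["img"],cv2.COLOR_RGB2GRAY)
print("pan",ray(s,332.7,257,.06))
to([.5074,.304,.20],[np.pi,0,1.597])
E
```

```text
pan [ 0.4829033 -0.070264   0.06     ]
t 0.10 pos [0.1934 0.5143 0.2044] rpy [-3.14  -0.     2.782] F [-0.8 -0.6  0.4] w 0.0936 q [ 1.11  0.09  1.37 -0.    1.68 -0.1 ]
shift [-0.3679 -0.0863  0.0045] turn [-1.8000e-03  1.0000e-03  1.1848e+00]
```

Request:
{"api": "carry_out", "payload": {
  "commands": [
    [-0.368, -0.086, 0.004, 0, 0, 1.185],
    [-0.368, -0.086, 0.004, 0, 0, 1.185],
    [-0.368, -0.086, 0.004, 0, 0, 1.185],
    [-0.368, -0.086, 0.004, 0, 0, 1.185],
    [-0.368, -0.086, 0.004, 0, 0, 1.185]
  ],
  "jaw": 0.5
}}

```text
time: 0.6
tool_pos: [0.4026, 0.3744, 0.2023]
ee_rot: [-3.141, -0.0, 2.026]
wrist_force: [-0.9, 1.1, 0.1]
width: 0.0571
finger_force: 0.0
```

```bash
python3 -c "
from h import *
to([.5074,.304,.20],[np.pi,0,1.597])"
```

```text
t 0.60 pos [0.4026 0.3744 0.2023] rpy [-3.141 -0.     2.026] F [-0.9  1.1  0.1] w 0.0571 q [0.65 0.09 1.38 0.   1.68 0.19]
shift [-0.1093  0.0632  0.0023] turn [-7.000e-04  1.000e-04  4.289e-01]
```

Request:
{"api": "carry_out", "payload": {
  "commands": [
    [-0.109, 0.063, 0.002, 0, 0, 0.429],
    [-0.109, 0.063, 0.002, 0, 0, 0.429],
    [-0.109, 0.063, 0.002, 0, 0, 0.429],
    [-0.109, 0.063, 0.002, 0, 0, 0.429],
    [-0.109, 0.063, 0.002, 0, 0, 0.429]
  ]
}}

```text
time: 1.1
tool_pos: [0.5061, 0.306, 0.2]
ee_rot: [-3.14, -0.0, 1.604]
wrist_force: [-0.3, 0.4, 0.4]
width: 0.0467
finger_force: 0.0
```

Request:
{"api": "carry_out", "payload": {
  "commands": [
    [0, 0, 0, 0, 0.15, 0],
    [0, 0, 0, 0, 0.3, 0],
    [0, 0, 0, 0, 0.45, 0],
    [0, 0, 0, 0, 0.6, 0],
    [0, 0, 0, 0, 0.75, 0]
  ]
}}

```text
time: 1.6
tool_pos: [0.5054, 0.3077, 0.203]
ee_rot: [3.135, -0.757, 1.611]
wrist_force: [0.4, 1.5, -0.4]
width: 0.047
finger_force: 0.0
```

```bash
python3 -c "
from h import *
from bench import snapshot
to([.5074,.304,.20],[np.pi,0,1.597])
s=snapshot('scene');cv2.imwrite('pics/s1.png',s['img'][:,:,::-1])"
```

```text
t 1.60 pos [0.5054 0.3077 0.203 ] rpy [ 3.135 -0.757  1.611] F [ 0.4  1.5 -0.4] w 0.0470 q [ 0.02  0.05  1.6   0.76  1.51 -0.07]
shift [-0.0048  0.0019 -0.0004] turn [ 0.0015 -0.7565  0.0104]
```

View pics/s1.png

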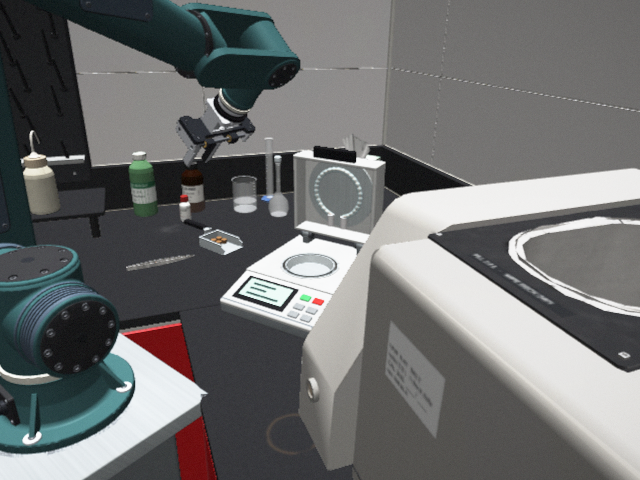

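The scene view shows the tool tilting freely, body over the spout side, with the scoop untouched at about (220,240). I'll tilt it back and descend.

Request:
{"api": "carry_out", "payload": {
  "commands": [
    [-0.005, 0.002, 0, 0, -0.15, 0],
    [-0.005, 0.002, 0, 0, -0.3, 0],
    [-0.005, 0.002, 0, 0, -0.45, 0],
    [-0.005, 0.002, 0, 0, -0.6, 0.01],
    [-0.005, 0.002, 0, 0, -0.757, 0.01]
  ]
}}

```text
time: 2.15
tool_pos: [0.5079, 0.3043, 0.2003]
ee_rot: [3.14, 0.005, 1.596]
wrist_force: [-0.3, -0.4, -0.3]
width: 0.0471
finger_force: 0.0
```

```bash
python3 -c "
from h import *
from bench import snapshot
to([.5074,.304,.016],[np.pi,0,1.597])
s=snapshot('wrist');W=world(s);m=(W[...,2]>.03)&(W[...,2]<.06)&(abs(W[...,0]-.507)<.05)&(W[...,1]>.28)&(W[...,1]<.4);P=W[m];print(len(P));print(P.mean(0) if len(P) else 0, cv2.minAreaRect(P[:,:2].astype(np.float32)) if len(P) else 0)"
```

```text
t 2.15 pos [0.5079 0.3043 0.2003] rpy [3.14  0.005 1.596] F [-0.3 -0.4 -0.3] w 0.0471 q [ 0.45  0.18  1.27 -0.01  1.69  0.42]
shift [ 0.0006 -0.0009  0.1843] turn [ 0.0018  0.0047 -0.0008]
1422
[0.5094977  0.32826495 0.039613  ] ((0.5089853405952454, 0.3268011510372162), (0.02113909088075161, 0.08733304589986801), 2.3049261569976807)
```

Request:
{"api": "carry_out", "payload": {
  "commands": [
    [0, 0.001, 0.045, 0, 0.005, -0.01],
    [0, 0.001, 0.09, 0, 0.005, -0.01],
    [0, 0.001, 0.13, 0, 0.005, -0.01],
    [0, 0.001, 0.16, 0, 0.005, -0.01],
    [0, 0.001, 0.183, 0, 0.005, -0.01]
  ]
}}

```text
time: 2.7
tool_pos: [0.5062, 0.3036, 0.012]
ee_rot: [-3.135, -0.004, 1.607]
wrist_force: [0.8, -0.4, 1.0]
width: 0.0472
finger_force: 0.0
```

Request:
{"api": "carry_out", "payload": {
  "commands": [
    [0, 0, 0.001, 0, 0, 0],
    [0, 0, 0.001, 0, 0, 0],
    [0, 0, 0.001, 0, 0, 0],
    [0, 0, 0.001, 0, 0, 0],
    [0, 0, 0.001, 0, 0, 0]
  ],
  "jaw": 0
}}

```text
time: 3.2
tool_pos: [0.5099, 0.3035, 0.0156]
ee_rot: [-3.141, -0.007, 1.604]
wrist_force: [-1.2, 0.5, 4.2]
width: 0.0144
finger_force: 30.0
```

Request:
{"api": "carry_out", "payload": {
  "commands": [
    [0, 0, 0, 0, 0, 0],
    [0, 0, -0.003, 0, 0, 0],
    [0, 0, -0.008, 0, 0, 0],
    [0, 0, -0.014, 0, 0, 0],
    [0, 0, -0.02, 0, 0, 0]
  ]
}}

```text
time: 3.7
tool_pos: [0.5087, 0.3024, 0.0334]
ee_rot: [-3.137, -0.005, 1.604]
wrist_force: [-0.2, 0.7, -1.7]
width: 0.0148
finger_force: 30.0
```

```bash
cat > look.py <<'E'
from h import *
from bench import snapshot
import sys
def pel(s,W):
    hsv=cv2.cvtColor(s["img"],cv2.COLOR_RGB2HSV);m=((hsv[...,0]<20)&(hsv[...,1]>90)&(W[...,1]<.45)&(W[...,1]>-.3)&(W[...,0]>.3)&(W[...,0]<.7)&(W[...,2]<.3)).astype(np.uint8)
    n,l,st,c=cv2.connectedComponentsWithStats(m)
    for i in range(1,n):
        if st[i,4]>5:print("pel",st[i,4],np.round(c[i]),np.round(np.median(W[l==i],0),3))
n=sys.argv[1];s=snapshot(n);pel(s,world(s));cv2.imwrite(f"pics/{sys.argv[2]}.png",s["img"][:,:,::-1])
E
python3 look.py top t2; python3 -c "
from h import *
to([.5074,.304,.016],[np.pi,0,1.597])
i=cv2.imread('pics/t2.png');cv2.imwrite('pics/t2c.png',cv2.resize(i[160:300,100:300],None,fx=3,fy=3))"
```

```text
pel 12 [201. 244.] [0.525 0.263 0.03 ]
pel 13 [208. 243.] [0.526 0.245 0.032]
pel 12 [201. 250.] [0.508 0.264 0.031]
pel 10 [208. 250.] [0.509 0.245 0.029]
pel 11 [201. 257.] [0.491 0.263 0.031]
pel 10 [208. 257.] [0.491 0.245 0.032]
pel 33 [371. 293.] [ 0.393 -0.163  0.054]
t 3.75 pos [0.5096 0.3028 0.0349] rpy [-3.14  -0.006  1.604] F [-0.2 -0.1 -1.8] w 0.0147 q [0.44 0.27 1.5  0.01 1.37 0.4 ]
shift [ 0.0011 -0.0021  0.0189] turn [-0.002  -0.006   0.0066]
```

View pics/t2c.png

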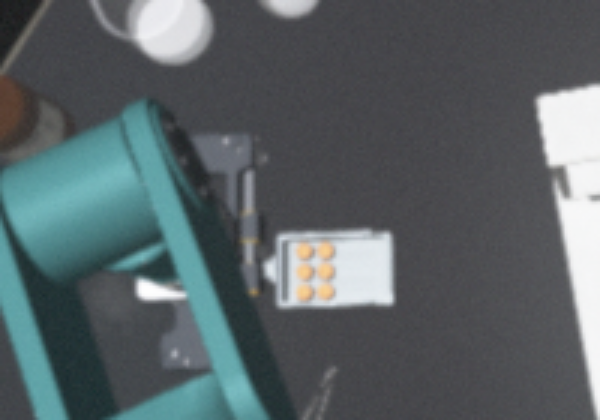

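The crop shows the scoop held level, lifted about 19 mm, with all six pellets in place around crop pixel (316,271). Next is the lift and carry.

```bash
cat >> h.py <<'E'
sp=np.array([-.1125,0,.0106]);pan=np.array([.483,-.070,0])
ax=np.array([np.cos(.173),np.sin(.173),0]);ay=np.array([-ax[1],ax[0],0])
R0=Rn.from_euler("xyz",[np.pi,0,1.744])
def scoop(xa,ya,z,t):
    R=R0*Rn.from_rotvec([0,t,0]);return pan+xa*ax+ya*ay+[0,0,z]-R.apply(sp),R
E
python3 -c "
from h import *
R=R0*Rn.from_rotvec([0,-.1,0])
to([.5096,.3028,.13],R=R)
p,R=scoop(-.008,.035,.115,-.1);print(p,R.inv().apply(p-np.array([.5096,.3028,.13])))"
```

```text
t 3.75 pos [0.5096 0.3028 0.0349] rpy [-3.14  -0.006  1.604] F [-0.2 -0.1 -1.8] w 0.0147 q [0.44 0.27 1.5  0.01 1.37 0.4 ]
shift [ 0.0006 -0.0001 -0.0951] turn [-0.0086 -0.106  -0.1403]
[0.44962093 0.07440596 0.11431578] [-0.21200189 -0.09844284  0.0370341 ]
```

Request:
{"api": "carry_out", "payload": {
  "commands": [
    [0, 0, -0.008, 0, -0.02, 0],
    [0, 0, -0.025, 0, -0.05, -0.03],
    [0, 0, -0.05, 0, -0.09, -0.07],
    [0, 0, -0.078, 0, -0.106, -0.11],
    [0, 0, -0.095, -0.008, -0.106, -0.14]
  ]
}}

```text
time: 4.25
tool_pos: [0.5101, 0.3034, 0.1312]
ee_rot: [3.141, 0.1, 1.746]
wrist_force: [0.8, -0.2, -1.7]
width: 0.0144
finger_force: 30.0
```

```bash
python3 -c "
from h import *
to(*scoop(-.008,.035,.115,-.1)[:1],R=scoop(-.008,.035,.115,-.1)[1])"
```

```text
t 4.25 pos [0.5101 0.3034 0.1312] rpy [3.141 0.1   1.746] F [ 0.8 -0.2 -1.7] w 0.0144 q [ 0.5   0.24  1.35 -0.1   1.59  0.32]
shift [-0.2122 -0.0994  0.0382] turn [0.0011 0.0002 0.0019]
```

Request:
{"api": "carry_out", "payload": {
  "commands": [
    [-0.002, -0.001, 0, 0, 0, 0],
    [-0.0075, -0.0035, 0.001, 0, 0, 0],
    [-0.016, -0.0075, 0.003, 0, 0, 0],
    [-0.0275, -0.013, 0.005, 0, 0, 0],
    [-0.0425, -0.02, 0.007, 0, 0, 0]
  ]
}}

```text
time: 4.75
tool_pos: [0.4959, 0.2548, 0.1241]
ee_rot: [-3.136, 0.101, 1.744]
wrist_force: [0.1, -0.9, -1.1]
width: 0.0145
finger_force: 30.0
```

Request:
{"api": "carry_out", "payload": {
  "commands": [
    [-0.015, -0.007, 0.0025, 0, 0, 0],
    [-0.03, -0.014, 0.005, 0, 0, 0],
    [-0.0445, -0.021, 0.008, 0, 0, 0],
    [-0.059, -0.028, 0.0105, 0, 0, 0],
    [-0.074, -0.035, 0.013, 0, 0, 0]
  ]
}}

```text
time: 5.25
tool_pos: [0.4748, 0.1751, 0.1201]
ee_rot: [-3.139, 0.1, 1.744]
wrist_force: [0.1, 0.1, -1.3]
width: 0.0149
finger_force: 30.0
```

Request:
{"api": "carry_out", "payload": {
  "commands": [
    [-0.015, -0.007, 0.0025, 0, 0, 0],
    [-0.03, -0.014, 0.005, 0, 0, 0],
    [-0.0445, -0.021, 0.008, 0, 0, 0],
    [-0.057, -0.027, 0.01, 0, 0, 0],
    [-0.069, -0.032, 0.012, 0, 0, 0]
  ]
}}

```text
time: 5.75
tool_pos: [0.4555, 0.101, 0.1153]
ee_rot: [-3.14, 0.1, 1.744]
wrist_force: [-0.3, -0.6, -0.7]
width: 0.0145
finger_force: 30.0
```

Request:
{"api": "carry_out", "payload": {
  "commands": [
    [-0.0095, -0.0045, 0.002, 0, 0, 0],
    [-0.017, -0.008, 0.003, 0, 0, 0],
    [-0.022, -0.01, 0.004, 0, 0, 0],
    [-0.0255, -0.0115, 0.005, 0, 0, 0],
    [-0.0265, -0.012, 0.005, 0, 0, 0]
  ]
}}

```text
time: 6.25
tool_pos: [0.4487, 0.0734, 0.113]
ee_rot: [-3.139, 0.1, 1.744]
wrist_force: [0.0, -0.3, -1.0]
width: 0.0149
finger_force: 30.0
```

```bash
python3 look.py top t3; python3 -c "
from h import *
p,R=scoop(-.008,.03,.085,.15)
to(p,R=R)
i=cv2.imread('pics/t3.png');cv2.imwrite('pics/t3c.png',cv2.resize(i[150:350,230:430],None,fx=3,fy=3))"
```

```text
pel 26 [124. 226.] [0.566 0.445 0.071]
pel 8 [287. 260.] [0.47  0.04  0.115]
pel 11 [288. 268.] [0.453 0.037 0.115]
pel 9 [297. 274.] [0.438 0.016 0.118]
pel 32 [371. 293.] [ 0.393 -0.163  0.054]
t 6.30 pos [0.4486 0.0736 0.113 ] rpy [-3.139  0.1    1.744] F [ 0.1 -0.5 -1.8] w 0.0149 q [ 0.12 -0.08  1.73 -0.1   1.49 -0.05]
shift [-0.0076  0.0011  0.0015] turn [-2.300e-03  2.503e-01 -2.000e-04]
```

View pics/t3c.png

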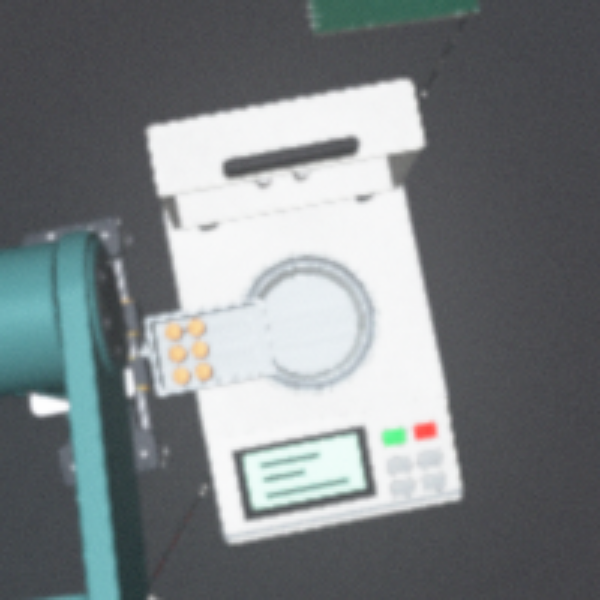

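The crop shows all six pellets at the back of the tray around (190,352). The spout is over the near part of the pan at (270,340), and the hand is clear of the hood. I'll begin tilting.

```bash
cat >> h.py <<'E'
def tilt(rows):
    from bench import get_obs
    o=get_obs();C=Rn.from_euler("xyz",o["ee_rot"]);print("t",o["time"],np.round(o["tool_pos"],3),np.round(o["ee_rot"],3),o["wrist_force"].round(1))
    for r in rows:
        p,R=scoop(*r);print(np.round(C.inv().apply(p-o["tool_pos"]),4),np.round((C.inv()*R).as_rotvec(),3))
E
python3 -c "
from h import *
tilt([(-.005,.035-.0008*k,.115-.004*k,-.1+.05*k) for k in range(1,6)])
print()
tilt([(-.005,.031-.001*k,.095-.0025*k,.15+.05*k) for k in range(1,6)])"
```

```text
t 6.3 [0.449 0.074 0.113] [-3.139  0.1    1.744] [ 0.1 -0.5 -1.8]
[-0.0005  0.0041 -0.0029] [-0.002  0.05  -0.   ]
[-0.0019  0.0041 -0.0044] [-0.002  0.1   -0.   ]
[-0.0035  0.0041 -0.0059] [-0.002  0.15  -0.   ]
[-0.0054  0.0041 -0.0072] [-0.002  0.2   -0.   ]
[-0.0076  0.0041 -0.0085] [-0.002  0.25  -0.   ]

t 6.3 [0.449 0.074 0.113] [-3.139  0.1    1.744] [ 0.1 -0.5 -1.8]
[-0.0103  0.0041 -0.0112] [-0.002  0.3   -0.   ]
[-0.0134  0.0041 -0.0138] [-0.002  0.35  -0.   ]
[-0.0167  0.0041 -0.0163] [-0.002  0.4   -0.   ]
[-0.0202  0.0041 -0.0186] [-0.002  0.45  -0.   ]
[-0.024   0.0041 -0.0207] [-0.002  0.5   -0.001]
```

Request:
{"api": "carry_out", "payload": {
  "commands": [
    [-0.0005, 0.001, -0.003, 0, 0.05, 0],
    [-0.002, 0.002, -0.0045, 0, 0.1, 0],
    [-0.0035, 0.003, -0.006, 0, 0.15, 0],
    [-0.0055, 0.004, -0.007, 0, 0.2, 0],
    [-0.0075, 0.004, -0.0085, 0, 0.25, 0]
  ]
}}

```text
time: 6.8
tool_pos: [0.4541, 0.068, 0.1225]
ee_rot: [-3.14, -0.151, 1.744]
wrist_force: [0.6, 0.3, -1.9]
width: 0.0147
finger_force: 30.0
```

```bash
python3 look.py top t4; python3 -c "
from h import *
tilt([(-.005,.031-.001*k,.095-.003*k,.15+.04*k) for k in range(1,6)])"
```

```text
pel 30 [124. 227.] [0.565 0.445 0.072]
pel 32 [371. 293.] [ 0.393 -0.163  0.053]
t 6.85 [0.454 0.067 0.122] [-3.14  -0.151  1.742] [ 0.6 -2.5 -2.2]
[-0.0008 -0.0004 -0.0014] [-0.002  0.039 -0.002]
[-0.0029 -0.0004 -0.003 ] [-0.002  0.079 -0.002]
[-0.0052 -0.0004 -0.0047] [-0.002  0.119 -0.002]
[-0.0077 -0.0004 -0.0062] [-0.001  0.159 -0.002]
[-0.0103 -0.0004 -0.0078] [-0.001  0.199 -0.002]
```

Request:
{"api": "carry_out", "payload": {
  "commands": [
    [-0.001, 0, -0.0015, 0, 0.04, 0],
    [-0.003, 0, -0.003, 0, 0.08, 0],
    [-0.005, 0, -0.0045, 0, 0.12, 0],
    [-0.0075, 0, -0.006, 0, 0.16, 0],
    [-0.01, 0, -0.008, 0, 0.2, 0]
  ]
}}

```text
time: 7.35
tool_pos: [0.4558, 0.057, 0.1287]
ee_rot: [-3.139, -0.35, 1.744]
wrist_force: [0.1, -0.4, -1.8]
width: 0.0146
finger_force: 30.0
```

```bash
python3 look.py scene s4; python3 -c "
from h import *
tilt([(-.005,.026,.080-.001*k,.35+.03*k) for k in range(1,6)])
i=cv2.imread('pics/s4.png');cv2.imwrite('pics/s4c.png',cv2.resize(i[110:310,190:420],None,fx=3,fy=3))"
```

```text
pel 11 [283. 180.] [ 0.475 -0.007  0.227]
pel 6 [272. 187.] [ 0.438 -0.015  0.223]
pel 34 [184. 198.] [0.563 0.445 0.066]
pel 103 [275. 234.] [0.475 0.018 0.108]
pel 56 [318. 301.] [ 0.393 -0.166  0.053]
t 7.4 [0.456 0.056 0.128] [-3.138 -0.35   1.742] [ 1.5 -1.2 -2.5]
[-0.0011 -0.0001 -0.0029] [-0.002  0.03  -0.002]
[-0.0019 -0.0001 -0.0053] [-0.002  0.06  -0.002]
[-0.0028 -0.0001 -0.0077] [-0.002  0.09  -0.002]
[-0.0038 -0.0001 -0.0101] [-0.002  0.12  -0.002]
[-0.0049 -0.0001 -0.0125] [-0.002  0.15  -0.002]
```

View pics/s4c.png

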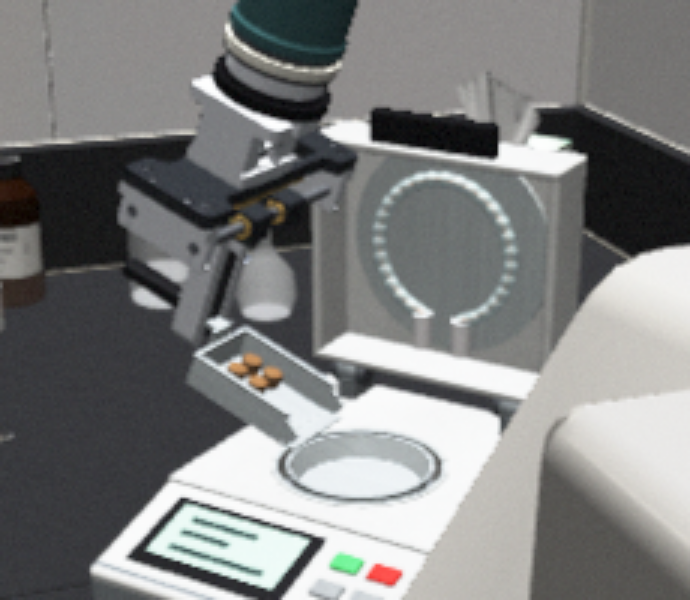

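The crop shows the pellets still at the back of the tray, at about (256,370). The spout is at (318,420), inside the near rim, and the hand is clear of the hood. I'll continue slowly.

Request:
{"api": "carry_out", "payload": {
  "commands": [
    [-0.0025, -0.001, -0.003, 0, 0.025, 0],
    [-0.005, -0.002, -0.004, 0, 0.05, 0],
    [-0.0075, -0.003, -0.006, 0, 0.075, 0],
    [-0.01, -0.004, -0.008, 0, 0.1, 0],
    [-0.012, -0.005, -0.009, 0, 0.125, 0]
  ]
}}

```text
time: 7.9
tool_pos: [0.4533, 0.0416, 0.1332]
ee_rot: [-3.14, -0.476, 1.743]
wrist_force: [-0.8, 0.5, -1.8]
width: 0.0142
finger_force: 30.0
```

```bash
python3 look.py scene s5; python3 -c "
from h import *
tilt([(-.010,.018,.076-.0005*k,.475+.02*k) for k in range(1,6)])"
```

```text
pel 6 [291. 182.] [ 0.475 -0.027  0.228]
pel 9 [293. 187.] [ 0.475 -0.034  0.218]
pel 35 [184. 198.] [0.563 0.444 0.066]
pel 105 [279. 236.] [0.472 0.003 0.106]
pel 55 [318. 301.] [ 0.393 -0.165  0.053]
t 7.95 [0.453 0.041 0.133] [-3.138 -0.477  1.741] [ 0.4  0.2 -2.7]
[ 0.0006  0.0003 -0.0062] [-0.002  0.018 -0.003]
[ 0.0001  0.0003 -0.008 ] [-0.002  0.038 -0.003]
[-0.0005  0.0003 -0.0097] [-0.002  0.058 -0.003]
[-0.0011  0.0003 -0.0115] [-0.002  0.078 -0.003]
[-0.0017  0.0003 -0.0133] [-0.002  0.098 -0.003]
```

Request:
{"api": "carry_out", "payload": {
  "commands": [
    [0, 0, -0.004, 0, 0.02, 0],
    [0, 0, -0.007, 0, 0.04, 0],
    [0, 0, -0.01, 0, 0.06, 0],
    [-0.001, 0, -0.0115, 0, 0.08, 0],
    [-0.0015, 0, -0.013, 0, 0.1, 0]
  ]
}}

```text
time: 8.45
tool_pos: [0.4547, 0.0346, 0.1441]
ee_rot: [-3.139, -0.576, 1.743]
wrist_force: [-0.3, -0.5, -1.7]
width: 0.0146
finger_force: 30.0
```

```bash
python3 look.py scene s6; python3 -c "
from h import *
tilt([(-.010,.018,.075-.0005*k,.575+.02*k) for k in range(1,6)])"
```

```text
pel 6 [301. 185.] [ 0.479 -0.05   0.225]
pel 13 [289. 192.] [ 0.438 -0.056  0.222]
pel 36 [184. 199.] [0.563 0.445 0.066]
pel 50 [278. 232.] [0.47  0.002 0.118]
pel 51 [284. 237.] [ 0.473 -0.013  0.109]
pel 55 [318. 301.] [ 0.392 -0.165  0.053]
t 8.5 [0.455 0.034 0.144] [-3.138 -0.577  1.741] [ 1.2 -0.9 -1.7]
[-0.0004  0.     -0.0035] [-0.002  0.018 -0.002]
[-0.0009  0.     -0.0053] [-0.002  0.038 -0.002]
[-0.0015  0.     -0.0071] [-0.002  0.058 -0.002]
[-0.0022  0.     -0.0089] [-0.002  0.078 -0.002]
[-0.0029  0.     -0.0107] [-0.002  0.098 -0.002]
```

Request:
{"api": "carry_out", "payload": {
  "commands": [
    [0, 0, -0.001, 0, 0.01, 0],
    [-0.0005, 0, -0.002, 0, 0.02, 0],
    [-0.0005, 0, -0.003, 0, 0.03, 0],
    [-0.001, 0, -0.004, 0, 0.04, 0],
    [-0.001, 0, -0.005, 0, 0.05, 0]
  ]
}}

```text
time: 9.0
tool_pos: [0.4551, 0.0312, 0.1476]
ee_rot: [-3.139, -0.625, 1.742]
wrist_force: [-0.2, -0.0, -1.5]
width: 0.0148
finger_force: 30.0
```

```bash
python3 look.py scene s7; python3 -c "
from h import *
tilt([(-.010,.018,.075-.0005*k,.625+.02*k) for k in range(1,6)])"
```

```text
pel 11 [293. 193.] [ 0.441 -0.064  0.223]
pel 40 [184. 198.] [0.562 0.445 0.066]
pel 155 [298. 253.] [ 0.471 -0.052  0.086]
pel 56 [318. 301.] [ 0.393 -0.165  0.053]
t 9.05 [0.455 0.031 0.148] [-3.139 -0.626  1.742] [ 0.7  0.4 -1.2]
[-0.0004 -0.     -0.0041] [-0.002  0.019 -0.002]
[-0.001 -0.    -0.006] [-0.002  0.039 -0.002]
[-0.0016 -0.     -0.0078] [-0.002  0.059 -0.002]
[-0.0023 -0.     -0.0096] [-0.002  0.079 -0.002]
[-0.003  -0.     -0.0114] [-0.002  0.099 -0.002]
```

Request:
{"api": "carry_out", "payload": {
  "commands": [
    [0, 0, -0.002, 0, 0.005, 0],
    [0, 0, -0.003, 0, 0.01, 0],
    [0, 0, -0.003, 0, 0.015, 0],
    [0, 0, -0.004, 0, 0.02, 0],
    [0, 0, -0.004, 0, 0.025, 0]
  ]
}}

```text
time: 9.55
tool_pos: [0.4556, 0.0289, 0.151]
ee_rot: [-3.139, -0.65, 1.742]
wrist_force: [0.2, -0.1, -1.6]
width: 0.0145
finger_force: 30.0
```

```bash
python3 look.py scene s8; python3 -c "
from h import *
tilt([(-.010,.018,.077,.65+.05*k) for k in range(1,6)])
i=cv2.imread('pics/s8.png');cv2.imwrite('pics/s8c.png',cv2.resize(i[110:310,190:420],None,fx=3,fy=3))"
```

```text
pel 37 [184. 199.] [0.564 0.445 0.065]
pel 64 [297. 249.] [ 0.475 -0.042  0.091]
pel 66 [308. 270.] [ 0.474 -0.072  0.055]
pel 55 [318. 301.] [ 0.393 -0.165  0.052]
t 9.6 [0.456 0.029 0.151] [-3.139 -0.65   1.742] [-0.2  0.8 -1.2]
[ 0.0002 -0.     -0.0084] [-0.002  0.05  -0.002]
[-0.0007 -0.     -0.0139] [-0.002  0.1   -0.002]
[-0.0019 -0.     -0.0195] [-0.002  0.15  -0.002]
[-0.0034 -0.     -0.0249] [-0.001  0.2   -0.002]
[-0.0052 -0.0001 -0.0303] [-0.001  0.25  -0.002]
```

View pics/s8c.png

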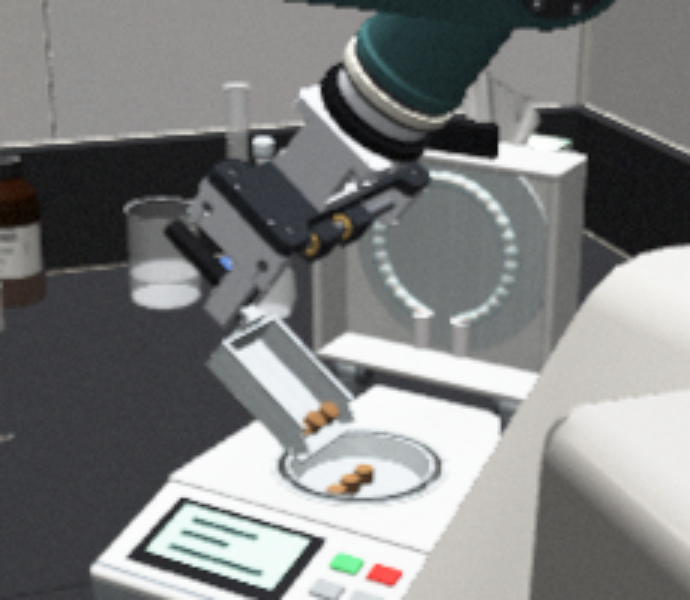

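The crop shows three pellets in the pan at (352,480) and three near the spout at (320,415). I'll tip a little more.

Request:
{"api": "carry_out", "payload": {
  "commands": [
    [0, 0, -0.003, 0, 0.02, 0],
    [0, 0, -0.006, 0, 0.04, 0],
    [0, 0, -0.009, 0, 0.06, 0],
    [0, 0, -0.011, 0, 0.08, 0],
    [-0.0005, 0, -0.014, 0, 0.1, 0]
  ]
}}

```text
time: 10.1
tool_pos: [0.4571, 0.02, 0.1617]
ee_rot: [-3.138, -0.751, 1.741]
wrist_force: [0.1, -0.1, -1.0]
width: 0.0146
finger_force: 30.0
```

```bash
python3 look.py scene s9; python3 -c "
from h import *
tilt([(-.010,.018,.08,.75+.05*k) for k in range(1,6)])"
```

```text
pel 14 [313. 186.] [ 0.483 -0.076  0.228]
pel 12 [301. 193.] [ 0.443 -0.084  0.225]
pel 36 [184. 199.] [0.562 0.444 0.065]
pel 62 [298. 249.] [ 0.471 -0.05   0.093]
pel 66 [308. 270.] [ 0.475 -0.072  0.054]
pel 55 [318. 301.] [ 0.393 -0.165  0.053]
t 10.15 [0.457 0.019 0.161] [-3.138 -0.752  1.74 ] [-0.2  0.5 -1.1]
[ 0.0019 -0.0001 -0.0074] [-0.001  0.048 -0.003]
[ 0.0009 -0.0001 -0.013 ] [-0.001  0.098 -0.003]
[-0.0003 -0.0001 -0.0185] [-0.001  0.148 -0.003]
[-0.0018 -0.0001 -0.0239] [-0.001  0.198 -0.003]
[-0.0035 -0.0001 -0.0293] [-0.001  0.248 -0.003]
```

Request:
{"api": "carry_out", "payload": {
  "commands": [
    [0.001, 0, -0.004, 0, 0.025, 0],
    [0.002, 0, -0.0075, 0, 0.05, 0],
    [0.002, 0, -0.01, 0, 0.075, 0],
    [0.001, 0, -0.013, 0, 0.1, 0],
    [0.001, 0, -0.016, 0, 0.125, 0]
  ]
}}

```text
time: 10.65
tool_pos: [0.4589, 0.0099, 0.1741]
ee_rot: [-3.138, -0.877, 1.741]
wrist_force: [-0.0, -0.2, -0.1]
width: 0.0149
finger_force: 30.0
```

```bash
python3 look.py scene s10; python3 -c "
from h import *
tilt([(-.010,.018,.08,.875+.05*k) for k in range(1,6)])"
```

```text
pel 39 [184. 199.] [0.562 0.445 0.065]
pel 133 [303. 268.] [ 0.469 -0.069  0.056]
pel 55 [318. 301.] [ 0.393 -0.164  0.053]
t 10.7 [0.459 0.009 0.174] [-3.137 -0.878  1.739] [-0.2 -0.5 -1.3]
[-0.0013 -0.     -0.0056] [-0.001  0.047 -0.003]
[-0.0022 -0.     -0.0112] [-0.001  0.097 -0.003]
[-0.0034 -0.     -0.0167] [-0.001  0.147 -0.003]
[-0.0049 -0.     -0.0221] [-0.001  0.197 -0.003]
[-0.0067 -0.     -0.0275] [-0.001  0.247 -0.003]
```

```bash
python3 -c "
from h import *
from bench import get_obs
p=get_obs()['tool_pos']
to(p+[0,0,.05]);to(p+.25*ay+[0,0,.05],R=R0);print(np.round(R0.inv().apply(.2*ay),3))"
```

```text
t 10.70 pos [0.459  0.0094 0.1736] rpy [-3.137 -0.878  1.739] F [-0.2 -0.5 -1.3] w 0.0149 q [-0.57  0.21  1.55  0.66  1.97 -0.66]
shift [ 0.0385 -0.0002 -0.0319] turn [0. 0. 0.]
t 10.70 pos [0.459  0.0094 0.1736] rpy [-3.137 -0.878  1.739] F [-0.2 -0.5 -1.3] w 0.0149 q [-0.57  0.21  1.55  0.66  1.97 -0.66]
shift [ 0.1982 -0.0004  0.1604] turn [-0.0024 -0.8776 -0.0026]
[0.2 0.  0. ]
```

Request:
{"api": "carry_out", "payload": {
  "commands": [
    [0.004, 0, -0.003, 0, 0, 0],
    [0.012, 0, -0.01, 0, 0, 0],
    [0.022, 0, -0.018, 0, 0, 0],
    [0.032, 0, -0.026, 0, 0, 0],
    [0.0385, 0, -0.032, 0, 0, 0]
  ]
}}

```text
time: 11.2
tool_pos: [0.4593, 0.0104, 0.2262]
ee_rot: [3.141, -0.873, 1.745]
wrist_force: [0.8, 0.5, 0.3]
width: 0.0145
finger_force: 30.0
```

Request:
{"api": "carry_out", "payload": {
  "commands": [
    [0.03, 0, 0.036, 0, -0.14, 0],
    [0.06, 0, 0.072, 0, -0.28, 0],
    [0.09, 0, 0.108, 0, -0.42, 0],
    [0.12, 0, 0.144, 0, -0.56, 0],
    [0.15, 0, 0.18, 0, -0.7, 0]
  ]
}}

```text
time: 11.7
tool_pos: [0.4189, 0.2391, 0.2266]
ee_rot: [3.139, -0.181, 1.743]
wrist_force: [0.8, 0.3, -1.0]
width: 0.0145
finger_force: 30.0
```

```bash
python3 look.py top t11; python3 -c "
from h import *
to([.5096,.3035,.1],[np.pi,0,1.604])
i=cv2.imread('pics/t11.png');cv2.imwrite('pics/t11c.png',cv2.resize(i[140:340,160:430],None,fx=2.9,fy=2.9))"
```

```text
pel 30 [124. 227.] [0.565 0.446 0.071]
pel 19 [332. 269.] [ 0.453 -0.068  0.072]
pel 33 [371. 293.] [ 0.393 -0.163  0.054]
t 11.75 pos [0.4109 0.257  0.228 ] rpy [ 3.138 -0.188  1.775] F [-8.1 17.3  1.4] w 0.0146 q [ 0.31 -0.11  1.53  0.19  1.69  0.13]
shift [0.0011 0.1056 0.1309] turn [-0.0124 -0.1878  0.1703]
```

View pics/t11c.png

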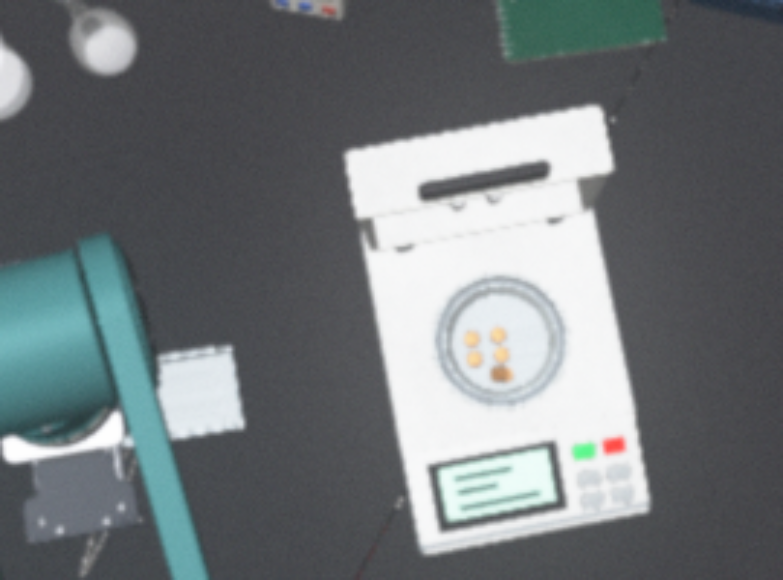

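The crop shows the pan with four pellets around (487,348) and a darker, taller one (or a pair) at (500,373). The visible part of the scoop tray is empty. I'll check the pan with depth while moving on to put the scoop down.

```bash
python3 -c "
from h import *
from bench import snapshot
to([.5096,.3035,.1],[np.pi,0,1.604])
for n in('top','scene'):
    s=snapshot(n);W=world(s);H=W[...,2];hsv=cv2.cvtColor(s['img'],cv2.COLOR_RGB2HSV)
    m=(np.linalg.norm((W-pan)[...,:2],axis=-1)<.06)&(hsv[...,0]<20)&(hsv[...,1]>60)&(H<.12)
    v,u=np.where(m);print(n,len(v))
    g=np.full((v.max()-v.min()+1,u.max()-u.min()+1),0);g[v-v.min(),u-u.min()]=(H[m]*1000).round()
    print(u.min(),v.min());print('\n'.join(' '.join('%2d'%x if x else ' .' for x in r) for r in g))
    cv2.imwrite('pics/pan_%s.png'%n,s['img'][:,:,::-1])
"
```

```text
t 11.75 pos [0.4109 0.257  0.228 ] rpy [ 3.138 -0.188  1.775] F [-8.1 17.3  1.4] w 0.0146 q [ 0.31 -0.11  1.53  0.19  1.69  0.13]
shift [0.0011 0.1056 0.1309] turn [-0.0124 -0.1878  0.1703]
top 81
321 253
 .  .  .  .  .  .  .  .  .  . 60 58  .  .  .  .
 .  .  .  .  .  .  .  .  . 56 57 58 55  .  .  .
58 51 59  .  .  .  .  .  . 55  . 58 57  .  .  .
58  . 52 54  .  .  .  .  . 57  . 57 53  .  .  .
54 56 53 58  .  .  .  .  .  . 55 59  .  .  .  .
55 56 56  .  .  .  .  .  .  .  .  .  .  .  .  .
 .  .  .  .  .  .  .  .  .  .  .  .  .  .  .  .
 .  .  .  .  .  .  .  .  .  .  . 58 55  .  .  .
 .  .  .  .  .  .  .  .  .  . 56  . 52 54  .  .
 . 57 56 60 59  .  .  .  .  . 57 58 53 58  .  .
52  .  . 57 60  .  .  .  .  . 54 54 53 58  .  .
 . 57 58 53 55  .  .  .  .  .  . 58 56  .  .  .
 . 56 55 58  .  .  .  .  .  .  .  .  .  .  .  .
 .  .  .  .  .  .  .  .  .  .  .  .  .  .  .  .
 .  .  .  .  .  .  .  .  . 66 68 69 74 67 54  .
 .  .  .  .  .  .  .  .  . 66 72 73 75 66 64  .
 .  .  .  .  .  .  .  .  . 68 68 71 70 68 65 57
 .  .  .  .  .  .  .  .  . 69 67 73 73 70 57  .
scene 156
294 262
 .  .  .  .  . 54 56 57 57 47  .  .  .  .  .  .  .  .  .  .
 .  .  .  .  . 56 55 56 56 56 44  .  .  .  .  .  .  .  .  .
 .  .  .  . 56 73 71 55 55 54 55  .  .  .  .  .  .  .  .  .
46 56 56 55 71 71 71 70 53 54 52  .  .  .  . 56 56 55 55 54
54 57 56 70 70 69 70 69 68 52 48  .  .  .  . 55 56 57 56 54
54 55 67 67 69 68 67 68 68  . 48  .  .  . 54 54 56 55 55 54
53 66 65 65 67 66 67 65 66 47 56 55 55 57 56 55 53 54 53 52
52 54 64 66 66 66 66 65  .  . 56 56 57 55 56 56 52 51 51 51
49 50 49 60 62 62 63  .  .  . 55 56 54 56 54 55 49 48 49 48
 .  . 48  . 60 59 46 56 55 51 54 52 55 56 53 52  .  .  .  .
 .  .  .  .  . 55 56 55 54 55 57 52 52 54 52 49  .  .  .  .
 .  .  .  .  . 54 56 57 55 55 55 49 51 49 48  .  .  .  .  .
 .  .  .  .  .  .  .  .  . 53  .  .  .  .  .  .  .  .  .  .
```

Request:
{"api": "carry_out", "payload": {
  "commands": [
    [0, 0.021, 0.026, 0, -0.038, 0.034],
    [0, 0.042, 0.052, 0, -0.075, 0.068],
    [0, 0.063, 0.078, 0, -0.113, 0.102],
    [0, 0.085, 0.105, 0, -0.15, 0.136],
    [0.001, 0.105, 0.131, -0.012, -0.188, 0.17]
  ]
}}

```text
time: 12.35
tool_pos: [0.5198, 0.2778, 0.0933]
ee_rot: [-3.133, 0.006, 1.567]
wrist_force: [-0.1, -0.2, -0.2]
width: 0.0141
finger_force: 30.0
```

```bash
python3 -c "
from h import *
from bench import snapshot
to([.5096,.3035,.0185],[np.pi,0,1.604])
s=snapshot('top');W=world(s);m=(W[...,2]>.05)&(W[...,2]<.16)&(W[...,0]>.44)&(W[...,0]<.58)&(W[...,1]>.17)&(W[...,1]<.285);P=W[m]
print(len(P),P.min(0),P.max(0))
f=W[(abs(W[...,0]-.51)<.02)&(W[...,1]>.19)&(W[...,1]<.27)&(W[...,2]>.05)&(W[...,2]<.13)]
A=np.c_[f[:,:2],np.ones(len(f))];print('slope',np.linalg.lstsq(A,f[:,2],rcond=None)[0],len(f),f.mean(0))
ss={'top':s,'scene':snapshot('scene')}
for n,s in ss.items():
    W=world(s);H=W[...,2];hsv=cv2.cvtColor(s['img'],cv2.COLOR_RGB2HSV)
    m=(np.linalg.norm((W-pan)[...,:2],axis=-1)<.06)&(hsv[...,0]<20)&(hsv[...,1]>60)&(H<.12)&(H>.0605)
    P=W[m];c=P.mean(0);print(n,len(P),'c',c.round(4),'rng',P.min(0).round(3),P.max(0).round(3),'normal',np.linalg.svd(P-c)[2][2].round(2),np.linalg.svd(P-c)[1].round(3), np.median(s['img'][m],0))
"
```

```text
t 12.35 pos [0.5198 0.2778 0.0933] rpy [-3.133  0.006  1.567] F [-0.1 -0.2 -0.2] w 0.0141 q [ 0.4   0.23  1.43 -0.    1.49  0.4 ]
shift [ 0.0261 -0.0097  0.0748] turn [-0.0084  0.0057 -0.0366]
1072 [0.48680123 0.17016123 0.07496454] [0.54910024 0.28382271 0.15289469]
slope [0.01858845 0.28173489 0.01197103] 520 [0.51179666 0.23032154 0.08637415]
top 24 c [ 0.4559 -0.0671  0.0687] rng [ 0.449 -0.075  0.061] [ 0.49  -0.043  0.075] normal [-0.24 -0.09 -0.97] [0.046 0.026 0.013] [189.5 149.  114. ]
scene 37 c [ 0.4514 -0.0697  0.0672] rng [ 0.445 -0.075  0.061] [ 0.46  -0.064  0.072] normal [-0.47 -0.42  0.78] [0.024 0.019 0.013] [124.  97.  68.]
```

```bash
python3 -c "
from h import *
from bench import snapshot
to([.5096,.3035,.0185],[np.pi,0,1.604])
s=snapshot('top');W=world(s)
for y in np.arange(.15,.3,.008):
    f=W[(abs(W[...,0]-.515)<.018)&(abs(W[...,1]-y)<.004)&(W[...,2]<.15)]
    print(round(y,3),len(f),np.median(f[:,2]).round(4) if len(f) else 0)
"
```

```text
t 12.45 pos [0.5171 0.278  0.0889] rpy [-3.124  0.008  1.571] F [-1.  -0.3 -1.6] w 0.0147 q [ 0.4   0.23  1.44 -0.    1.49  0.4 ]
shift [ 0.026  -0.0063  0.0703] turn [-0.0173  0.0076 -0.0333]
0.15 41 -0.0002
0.158 47 -0.0001
0.166 68 0.001
0.174 86 0.0738
0.182 62 0.0768
0.19 52 0.0769
0.198 46 0.0763
0.206 46 0.0772
0.214 46 0.077
0.222 55 0.0773
0.23 45 0.0761
0.238 48 0.0765
0.246 42 0.0762
0.254 93 0.0834
0.262 29 0.1091
0.27 33 0.1072
0.278 2 0.1303
0.286 14 0.0001
0.294 25 -0.001
```

Request:
{"api": "carry_out", "payload": {
  "commands": [
    [0.005, -0.001, 0.015, -0.004, 0, -0.007],
    [0.01, -0.003, 0.03, -0.008, 0, -0.013],
    [0.016, -0.004, 0.043, -0.012, 0, -0.02],
    [0.022, -0.005, 0.054, -0.017, 0, -0.027],
    [0.026, -0.006, 0.062, -0.017, 0, -0.033]
  ]
}}

```text
time: 13.0
tool_pos: [0.5112, 0.3056, 0.0324]
ee_rot: [3.132, 0.004, 1.607]
wrist_force: [-0.1, -0.6, -0.5]
width: 0.0147
finger_force: 30.0
```

```bash
python3 -c "
from h import *
from bench import snapshot
snapshot('top')
to([.5096,.3035,.0155],[-3.141,-.007,1.604])"
```

```text
t 13.05 pos [0.5102 0.306  0.0308] rpy [3.135 0.005 1.607] F [-0.4 -0.4 -0.9] w 0.0148 q [ 0.45  0.28  1.5  -0.01  1.36  0.41]
shift [-0.0024 -0.0008  0.0154] turn [0.0077 0.0118 0.0035]
```

Request:
{"api": "carry_out", "payload": {
  "commands": [
    [0, 0, 0.003, 0.007, 0, 0],
    [0, 0, 0.006, 0.007, 0, 0],
    [0, 0, 0.009, 0.007, 0, 0],
    [0, 0, 0.011, 0.007, 0, 0],
    [0, 0, 0.013, 0.007, 0, 0]
  ]
}}

```text
time: 13.55
tool_pos: [0.5116, 0.3058, 0.0195]
ee_rot: [3.139, 0.005, 1.607]
wrist_force: [1.0, 1.3, -0.8]
width: 0.0145
finger_force: 30.0
```

Request:
{"api": "carry_out", "payload": {
  "commands": [
    [0, 0, 0.0005, 0, 0, 0],
    [0, 0, 0.001, 0, 0, 0],
    [0, 0, 0.0015, 0, 0, 0],
    [0, 0, 0.002, 0, 0, 0],
    [0, 0, 0.002, 0, 0, 0]
  ]
}}

```text
time: 14.05
tool_pos: [0.5114, 0.3058, 0.0174]
ee_rot: [3.139, 0.005, 1.607]
wrist_force: [0.3, -0.0, -1.5]
width: 0.0145
finger_force: 30.0
```

Request:
{"api": "carry_out", "payload": {
  "commands": [
    [0, 0, 0.0005, 0, 0, 0],
    [0, 0, 0.001, 0, 0, 0],
    [0, 0, 0.0015, 0, 0, 0],
    [0, 0, 0.002, 0, 0, 0],
    [0, 0, 0.002, 0, 0, 0]
  ]
}}

```text
time: 14.55
tool_pos: [0.5115, 0.3058, 0.0155]
ee_rot: [3.139, 0.005, 1.607]
wrist_force: [-0.7, 0.6, -1.3]
width: 0.0148
finger_force: 30.0
```

Request:
{"api": "carry_out", "payload": {
  "commands": [
    [0, 0, 0.0005, 0, 0, 0],
    [0, 0, 0.001, 0, 0, 0],
    [0, 0, 0.0015, 0, 0, 0],
    [0, 0, 0.0015, 0, 0, 0],
    [0, 0, 0.0015, 0, 0, 0]
  ]
}}

```text
time: 15.05
tool_pos: [0.5116, 0.3061, 0.0152]
ee_rot: [3.139, 0.004, 1.607]
wrist_force: [-1.3, -0.0, 5.1]
width: 0.0145
finger_force: 30.0
```

Contact (5 N up). Release gently and rise.

Request:
{"api": "carry_out", "payload": {
  "commands": [
    [0, 0, -0.0005, 0, 0, 0],
    [0, 0, -0.0005, 0, 0, 0],
    [0, 0, -0.0005, 0, 0, 0],
    [0, 0, -0.0005, 0, 0, 0],
    [0, 0, -0.0005, 0, 0, 0]
  ],
  "jaw": 0.45
}}

```text
time: 15.55
tool_pos: [0.5114, 0.3057, 0.0142]
ee_rot: [3.14, 0.005, 1.607]
wrist_force: [0.0, -0.6, 0.3]
width: 0.0422
finger_force: 0.0
```

Request:
{"api": "carry_out", "payload": {
  "commands": [
    [0, 0, -0.01, 0, 0, 0],
    [0, 0, -0.04, 0, 0, 0],
    [0, 0, -0.09, 0, 0, 0],
    [0, 0, -0.14, 0, 0, 0],
    [0, 0, -0.19, 0, 0, 0]
  ]
}}

```text
time: 16.05
tool_pos: [0.5107, 0.3066, 0.2072]
ee_rot: [3.139, 0.004, 1.607]
wrist_force: [0.7, 0.3, -0.2]
width: 0.0424
finger_force: 0.0
```

```bash
python3 -c "
from h import *
from bench import snapshot
to([.45,-.07,.20],[np.pi,0,1.744])
s=snapshot('top');W=world(s)
for y in np.arange(.15,.3,.012):
    f=W[(abs(W[...,0]-.51)<.018)&(abs(W[...,1]-y)<.006)&(W[...,2]<.15)]
    print(round(y,3),len(f),np.median(f[:,2]).round(4) if len(f) else 0)
"
```

```text
t 16.05 pos [0.5107 0.3066 0.2072] rpy [3.139 0.004 1.607] F [ 0.7  0.3 -0.2] w 0.0424 q [ 0.45  0.19  1.25 -0.01  1.7   0.41]
shift [-0.3741 -0.0743  0.0086] turn [ 0.0027  0.0046 -0.1371]
0.15 58 -0.0004
0.162 70 0.0004
0.174 61 -0.0007
0.186 64 -0.0008
0.198 69 0.0035
0.21 61 0.003
0.222 65 0.0023
0.234 67 0.0032
0.246 57 0.0026
0.258 62 0.003
0.27 59 0.0026
0.282 101 0.0153
0.294 46 0.0358
```

```bash
python3 -c "
from h import *
to([.42,-.06,.26],[np.pi,0,1.744])"
```

```text
t 16.10 pos [0.5144 0.3084 0.2185] rpy [ 3.122e+00 -3.000e-03  1.607e+00] F [1.4 1.4 5.5] w 0.0421 q [ 0.45  0.18  1.24 -0.01  1.7   0.41]
shift [-0.3647 -0.1068 -0.0447] turn [ 0.0197 -0.0015 -0.137 ]
```

Request:
{"api": "carry_out", "payload": {
  "commands": [
    [-0.03, -0.009, -0.005, 0, 0, -0.02],
    [-0.075, -0.022, -0.012, 0, 0, -0.05],
    [-0.12, -0.035, -0.018, 0, 0, -0.08],
    [-0.165, -0.048, -0.024, 0, 0, -0.1],
    [-0.21, -0.062, -0.03, 0, 0, -0.12]
  ],
  "jaw": 0
}}

```text
time: 16.6
tool_pos: [0.4559, 0.0932, 0.2362]
ee_rot: [3.138, 0.005, 1.728]
wrist_force: [1.5, -0.4, 0.7]
width: 0.0056
finger_force: 0.0
```

Request:
{"api": "carry_out", "payload": {
  "commands": [
    [-0.045, -0.013, -0.004, 0, 0, -0.015],
    [-0.09, -0.026, -0.009, 0, 0, -0.015],
    [-0.125, -0.037, -0.012, 0, 0, -0.015],
    [-0.15, -0.044, -0.014, 0, 0, -0.015],
    [-0.155, -0.045, -0.015, 0, 0, -0.015]
  ]
}}

```text
time: 17.1
tool_pos: [0.4358, -0.0676, 0.2519]
ee_rot: [3.139, 0.006, 1.738]
wrist_force: [-0.3, 0.0, -0.8]
width: 0.0006
finger_force: 0.0
```

```bash
python3 -c "
from h import *
from bench import snapshot
to([.42,-.06,.26],[np.pi,0,1.744])
s=snapshot('wrist');np.savez('wr.npz',**s);W=world(s);hsv=cv2.cvtColor(s['img'],cv2.COLOR_RGB2HSV)
m=(np.linalg.norm((W-pan)[...,:2],axis=-1)<.055)&(hsv[...,0]<22)&(hsv[...,1]>60)&(W[...,2]<.12)
v,u=np.where(m);print(len(v),u.min(),u.max(),v.min(),v.max(),W[m].max(0),W[m].min(0))
print(proj(s,pan+[0,0,.045]))
u0=max(0,u.min()-40);v0=max(0,v.min()-40);c=s['img'][v0:v.max()+40,u0:u.max()+40,::-1];k=min(800/c.shape[1],600/c.shape[0],4);print(u0,v0,k)
cv2.imwrite('pics/wr.png',cv2.resize(c,None,fx=k,fy=k))"
```

```text
t 17.10 pos [ 0.4358 -0.0676  0.2519] rpy [3.139 0.006 1.738] F [-0.3  0.  -0.8] w 0.0006 q [-0.28 -0.17  1.52 -0.    1.78 -0.45]
shift [ 0.0101 -0.0143 -0.0082] turn [ 0.003   0.0063 -0.0063]
631 333 377 196 229 [ 0.49643657 -0.03805736  0.07243867] [ 0.44902086 -0.07843262  0.04869024]
(np.float64(362.6131111177051), np.float64(223.76541048565127))
293 156 4
```

View pics/wr.png

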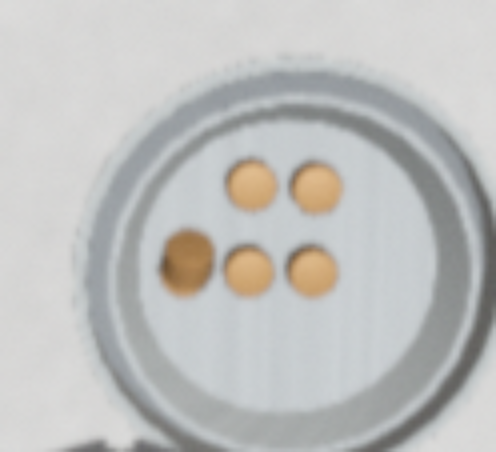

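The wrist crop shows four pellets standing free at (250,185), (316,188), (248,272) and (312,271). A fifth is tipped on top of the sixth at (187,262). I'll nudge the top one into the empty area on the −y side with closed fingertips above rim height.

```bash
python3 -c "
from h import *
s=dict(np.load('wr.npz'));W=world(s);hsv=cv2.cvtColor(s['img'],cv2.COLOR_RGB2HSV)
d=W-pan;xa=d@ax;ya=d@ay;r=np.hypot(xa,ya)
m=(r<.055)&(hsv[...,0]<22)&(hsv[...,1]>60)&(W[...,2]<.12);h=m&(W[...,2]>.0595)
print('top xa',xa[h].min(),xa[h].max(),'ya',ya[h].min(),ya[h].max(),W[h][:,2].min(),W[h][:,2].max(),h.sum())
A=np.c_[xa[h],ya[h],np.ones(h.sum())];print('plane',np.linalg.lstsq(A,W[h][:,2],rcond=None)[0])
n,l,st,c=cv2.connectedComponentsWithStats(m.astype(np.uint8))
for i in range(1,n):print(st[i,4],xa[l==i].mean().round(4),ya[l==i].mean().round(4),W[l==i][:,2].mean().round(4))
f=(r<.036)&(W[...,2]<.05);print('floor z',np.median(W[f][:,2]))
xc,yc=xa[h].mean(),ya[h].mean();print(xc,yc)
for y,z in((yc+.032,.10),(yc+.032,.0645)):to(pan+xc*ax+y*ay+[0,0,z],R=R0)
"
```

```text
top xa -0.0334646182780713 -0.02109317818443452 ya -7.582682048512755e-05 0.014551185791729183 0.061915226013789 0.07243867040767894 153
plane [ 0.06584032 -0.19187626  0.07125801]
119 -0.0094 0.0259 0.0547
118 0.008 0.025 0.0547
163 -0.0271 0.0073 0.0672
116 -0.0098 0.0024 0.0546
115 0.0074 0.0021 0.0546
floor z 0.043922267956717435
-0.026945943035616905 0.007941641289982676
t 17.15 pos [ 0.4361 -0.067   0.2518] rpy [3.139 0.006 1.739] F [-0.1 -0.6 -0.4] w 0.0006 q [-0.28 -0.17  1.52 -0.    1.78 -0.45]
shift [0.0299 0.0181 0.1517] turn [ 0.003   0.0059 -0.0054]
t 17.15 pos [ 0.4361 -0.067   0.2518] rpy [3.139 0.006 1.739] F [-0.1 -0.6 -0.4] w 0.0006 q [-0.28 -0.17  1.52 -0.    1.78 -0.45]
shift [0.0301 0.018  0.1872] turn [ 0.003   0.0059 -0.0054]
```

Request:
{"api": "carry_out", "payload": {
  "commands": [
    [0.008, 0.006, 0.04, 0, 0, 0],
    [0.016, 0.012, 0.085, 0, 0, 0],
    [0.025, 0.018, 0.125, 0, 0.006, 0],
    [0.025, 0.018, 0.15, 0.003, 0.006, -0.005],
    [0.025, 0.018, 0.152, 0.003, 0.006, -0.005]
  ]
}}

```text
time: 17.65
tool_pos: [0.4472, -0.0362, 0.0948]
ee_rot: [-3.132, -0.005, 1.749]
wrist_force: [-0.7, 0.8, -0.7]
width: 0.0004
finger_force: 0.0
```

Request:
{"api": "carry_out", "payload": {
  "commands": [
    [0, 0, 0, 0, 0, 0],
    [0, 0, 0, 0, 0, 0],
    [0, 0, 0.01, 0, 0, 0],
    [0, 0, 0.02, 0, 0, 0],
    [0, 0, 0.025, 0, 0, 0]
  ]
}}

```text
time: 18.15
tool_pos: [0.4495, -0.0383, 0.073]
ee_rot: [-3.139, -0.001, 1.747]
wrist_force: [0.0, 0.5, -0.2]
width: 0.0006
finger_force: 0.0
```

```bash
python3 -c "
from h import *
to(pan-.027*ax+.034*ay+[0,0,.0645],R=R0)
"
```

```text
t 18.15 pos [ 0.4495 -0.0383  0.073 ] rpy [-3.139e+00 -1.000e-03  1.747e+00] F [ 0.   0.5 -0.2] w 0.0006 q [-0.21 -0.07  1.79  0.    1.42 -0.39]
shift [-0.003   0.0006  0.0085] turn [-0.0022 -0.0014  0.0026]
```

Request:
{"api": "carry_out", "payload": {
  "commands": [
    [-0.001, 0, 0.003, 0, 0, 0],
    [-0.002, 0, 0.006, 0, 0, 0],
    [-0.003, 0, 0.0085, 0, 0, 0],
    [-0.003, 0, 0.0085, 0, 0, 0],
    [-0.003, 0, 0.0085, 0, 0, 0]
  ]
}}

```text
time: 18.65
tool_pos: [0.4506, -0.0413, 0.0655]
ee_rot: [-3.14, -0.001, 1.747]
wrist_force: [-0.1, 0.4, -0.8]
width: 0.0006
finger_force: 0.0
```

Request:
{"api": "carry_out", "payload": {
  "commands": [
    [-0.002, 0, 0, 0, 0, 0],
    [-0.005, 0, 0, 0, 0, 0],
    [-0.008, 0, 0, 0, 0, 0],
    [-0.011, 0, 0, 0, 0, 0],
    [-0.014, 0, 0, 0, 0, 0]
  ]
}}

```text
time: 19.15
tool_pos: [0.4532, -0.0551, 0.0657]
ee_rot: [-3.141, -0.002, 1.747]
wrist_force: [-0.1, 1.1, 5.3]
width: 0.0003
finger_force: 2.0
```

Request:
{"api": "carry_out", "payload": {
  "commands": [
    [-0.003, 0, 0, 0, 0, 0],
    [-0.006, 0, 0, 0, 0, 0],
    [-0.009, 0, 0, 0, 0, 0],
    [-0.012, 0, 0, 0, 0, 0],
    [-0.015, 0, 0, 0, 0, 0]
  ]
}}

```text
time: 19.65
tool_pos: [0.458, -0.0704, 0.0683]
ee_rot: [3.137, 0.001, 1.747]
wrist_force: [-0.0, 1.1, 9.6]
width: 0.0004
finger_force: 4.6
```

```bash
cat > pans.py <<'E'
from h import *
from bench import snapshot
import sys
to(pan-.027*ax-.005*ay+[0,0,.0645],R=R0)
for n in sys.argv[1:]:
    s=snapshot(n);W=world(s);hsv=cv2.cvtColor(s['img'],cv2.COLOR_RGB2HSV)
    d=W-pan;xa=d@ax;ya=d@ay;r=np.hypot(xa,ya)
    m=(r<.06)&(hsv[...,0]<22)&(hsv[...,1]>60)&(W[...,2]<.12)
    k,l,st,c=cv2.connectedComponentsWithStats(m.astype(np.uint8));print(n)
    for i in range(1,k):
        if st[i,4]>4:print(st[i,4],c[i].round(),xa[l==i].mean().round(4),ya[l==i].mean().round(4),W[l==i][:,2].mean().round(4),W[l==i][:,2].max().round(4))
E
python3 pans.py scene wrist
```

```text
t 19.65 pos [ 0.458  -0.0704  0.0683] rpy [3.137e+00 1.000e-03 1.747e+00] F [-0.   1.1  9.6] w 0.0004 q [-0.28 -0.04  1.78  0.    1.4  -0.45]
shift [-0.0089 -0.0024  0.0038] turn [0.0047 0.0012 0.003 ]
scene
120 [304. 269.] -0.0147 0.0046 0.0574 0.072
wrist
460 [348. 235.] -0.0093 0.026 0.0545 0.0567
476 [379. 237.] 0.0077 0.0251 0.0544 0.0571
272 [350. 272.] -0.0081 0.0044 0.0547 0.0915
460 [376. 275.] 0.0073 0.0025 0.0542 0.0566
162 [322. 287.] -0.024 0.0095 0.0893 0.1165
```

The finger rode up over the pellet's top edge. I'll lift off, go back, and try about 5 mm lower, staying inside the rim.

Request:
{"api": "carry_out", "payload": {
  "commands": [
    [0, 0, -0.008, 0, 0, 0],
    [0, 0, -0.02, 0, 0, 0],
    [0, 0, -0.03, 0, 0, 0],
    [0.015, 0, -0.03, 0, 0, 0],
    [0.03, 0, -0.03, 0, 0, 0]
  ]
}}

```text
time: 20.25
tool_pos: [0.4502, -0.0394, 0.0957]
ee_rot: [-3.141, -0.001, 1.746]
wrist_force: [-1.0, 0.8, -0.1]
width: 0.0007
finger_force: 0.0
```

```bash
python3 pans.py top scene wrist; python3 -c "
from h import *
to(pan-.023*ax+.027*ay+[0,0,.0600],R=R0)"
```

```text
t 20.25 pos [ 0.4502 -0.0394  0.0957] rpy [-3.141e+00 -1.000e-03  1.746e+00] F [-1.   0.8 -0.1] w 0.0007 q [-0.21 -0.08  1.76  0.    1.46 -0.39]
shift [-0.0408 -0.      0.0311] turn [-0.0008 -0.0013  0.0019]
top
scene
160 [303. 268.] -0.011 0.0087 0.0562 0.0675
wrist
222 [352. 274.] -0.0077 0.0279 0.0558 0.1194
345 [375. 277.] 0.0078 0.0256 0.0542 0.0566
52 [372. 301.] 0.007 0.0075 0.0506 0.0549
t 20.40 pos [ 0.4498 -0.0392  0.0951] rpy [-3.140e+00 -1.000e-03  1.749e+00] F [ 0.  -0.2  1. ] w 0.0003 q [-0.21 -0.08  1.76  0.    1.46 -0.39]
shift [-0.0091  0.0044  0.0351] turn [-0.0019 -0.0012  0.005 ]
```

```bash
python3 -c "
from h import *
from bench import snapshot
s=snapshot('scene');W=world(s);H=W[...,2];hsv=cv2.cvtColor(s['img'],cv2.COLOR_RGB2HSV)
m=(np.linalg.norm((W-pan)[...,:2],axis=-1)<.06)&(hsv[...,0]<20)&(hsv[...,1]>60)&(H<.12)
v,u=np.where(m);print(len(v),u.min(),v.min())
g=np.full((v.max()-v.min()+1,u.max()-u.min()+1),0);g[v-v.min(),u-u.min()]=(H[m]*1000).round()
print('\n'.join(' '.join('%2d'%x if x else ' .' for x in r) for r in g))
h=m&(H>.059);d=W[h]-pan;print((d@ax).mean(),(d@ay).mean(),(d@ax).min(),(d@ax).max(),(d@ay).min(),(d@ay).max())"
```

```text
161 294 262
 .  .  .  .  . 55 56 57 55 47  .  .  .  .  .  .  .  .  .  .
 .  .  .  .  . 56 55 55 54 55 46  .  .  .  .  .  .  .  .  .
 .  .  .  . 55 56 56 56 56 56 54  .  .  .  .  .  .  .  .  .
47 56 55 57 54 54 56 55 54 54 51  .  .  .  . 56 56 57 55 55
55 55 55 57 56 57 51 67 52 50 50  .  .  .  . 56 55 56 56 56
55 56 55 56 65 68 66 67 67 66 47  .  .  . 54 55 55 55 56 53
55 56 55 55 65 66 67 68 67 66 65 55 55 56 56 54 54 54 55 51
53 54 53 53 66 66 65 64 65 65 64 55 54 56 55 56 51 51 51 49
50 51 51 49 63 64 64 64 64 64 62 56 54 55 56 54 50 48 49 49
 .  . 49  . 60 60 63 61 64 62 61 55 55 54 54 52  .  .  .  .
 .  .  .  .  . 60 60 60 59 58 56 50 51 52 52 51  .  .  .  .
 .  .  .  .  .  . 57 58 57 57 56 49 49 49 50  .  .  .  .  .
 .  .  .  .  .  .  .  . 56  .  .  .  .  .  .  .  .  .  .  .
-0.0316187626465519 0.001343794165369724 -0.03746156383741417 -0.02410425517195682 -0.004829150901999231 0.010689680496917747
```

Request:
{"api": "carry_out", "payload": {
  "commands": [
    [-0.009, 0.005, 0.005, 0, 0, 0],
    [-0.009, 0.005, 0.012, 0, 0, 0],
    [-0.009, 0.005, 0.02, 0, 0, 0.004],
    [-0.009, 0.005, 0.026, 0, 0, 0.004],
    [-0.009, 0.005, 0.03, 0, 0, 0.004]
  ]
}}

```text
time: 20.95
tool_pos: [0.4561, -0.0482, 0.0641]
ee_rot: [-3.138, -0.002, 1.743]
wrist_force: [0.3, 0.0, 0.3]
width: 0.0003
finger_force: 0.0
```

Request:
{"api": "carry_out", "payload": {
  "commands": [
    [0, 0, 0.001, 0, 0, 0],
    [0, 0, 0.002, 0, 0, 0],
    [0, 0, 0.003, 0, 0, 0],
    [0, 0, 0.004, 0, 0, 0],
    [0, 0, 0.004, 0, 0, 0]
  ]
}}

```text
time: 21.45
tool_pos: [0.4568, -0.0482, 0.0615]
ee_rot: [-3.14, -0.001, 1.743]
wrist_force: [0.4, 0.3, 0.1]
width: 0.0008
finger_force: 0.0
```

```bash
python3 -c "
from h import *
to(pan-.023*ax+.027*ay+[0,0,.0605],R=R0)"
```

```text
t 21.45 pos [ 0.4568 -0.0482  0.0615] rpy [-3.140e+00 -1.000e-03  1.743e+00] F [0.4 0.3 0.1] w 0.0008 q [-0.23 -0.04  1.79  0.    1.39 -0.4 ]
shift [ 0.001 -0.001  0.001] turn [-0.0011 -0.0009 -0.0011]
```

Request:
{"api": "carry_out", "payload": {
  "commands": [
    [-0.003, 0, 0, 0, 0, 0],
    [-0.006, 0, 0, 0, 0, 0],
    [-0.009, 0, 0, 0, 0, 0],
    [-0.012, 0, 0, 0, 0, 0],
    [-0.014, 0, 0, 0, 0, 0]
  ]
}}

```text
time: 21.95
tool_pos: [0.4593, -0.0624, 0.0614]
ee_rot: [-3.14, -0.001, 1.743]
wrist_force: [-0.8, -0.7, 0.6]
width: 0.0005
finger_force: 0.0
```

Request:
{"api": "carry_out", "payload": {
  "commands": [
    [-0.003, 0, 0, 0, 0, 0],
    [-0.006, 0, 0, 0, 0, 0],
    [-0.008, 0, 0, 0, 0, 0],
    [-0.01, 0, 0, 0, 0, 0],
    [-0.012, 0, 0, 0, 0, 0]
  ]
}}

```text
time: 22.45
tool_pos: [0.4613, -0.074, 0.0613]
ee_rot: [-3.14, -0.001, 1.743]
wrist_force: [0.4, 0.4, 0.8]
width: 0.0003
finger_force: 0.0
```

Request:
{"api": "carry_out", "payload": {
  "commands": [
    [0, 0, -0.005, 0, 0, 0],
    [0, 0, -0.02, 0, 0, 0],
    [0, 0, -0.06, 0, 0, 0],
    [0.03, 0, -0.1, 0, 0, 0],
    [0.06, 0, -0.13, 0, 0, 0]
  ]
}}

```text
time: 22.95
tool_pos: [0.4517, -0.0147, 0.1944]
ee_rot: [3.14, -0.0, 1.741]
wrist_force: [1.3, 0.3, -0.5]
width: 0.0004
finger_force: 0.0
```

```bash
python3 pans.py top scene wrist
```

```text
t 22.95 pos [ 0.4517 -0.0147  0.1944] rpy [ 3.14  -0.     1.741] F [ 1.3  0.3 -0.5] w 0.0004 q [-0.16 -0.13  1.61  0.    1.66 -0.33]
shift [-0.0649 -0.0057  0.1299] turn [ 0.0017 -0.0002 -0.0032]
top
scene
160 [305. 268.] -0.0063 0.0065 0.0541 0.0605
wrist
117 [331. 262.] -0.0091 0.0278 0.0543 0.0563
154 [349. 265.] 0.0081 0.0254 0.0544 0.0564
43 [352. 286.] 0.0116 0.0035 0.0541 0.0563
```

Pellets now top out at 60 mm, so the stacked one has dropped to the pan floor and all six lie in the pan. Next is the hood: rise, cross over it, and come down behind it.

Request:
{"api": "carry_out", "payload": {
  "commands": [
    [-0.015, 0, -0.03, 0, 0, 0],
    [-0.03, 0, -0.06, 0, 0, 0],
    [-0.045, 0, -0.09, 0, 0, 0],
    [-0.06, 0, -0.12, 0, 0, 0],
    [-0.06, 0, -0.146, 0, 0, 0]
  ]
}}

```text
time: 23.6
tool_pos: [0.4615, -0.0764, 0.3366]
ee_rot: [-3.137, -0.001, 1.74]
wrist_force: [0.2, 0.7, 0.0]
width: 0.0006
finger_force: 0.0
```

Request:
{"api": "carry_out", "payload": {
  "commands": [
    [0, 0.015, 0, 0, 0, 0],
    [0, 0.05, 0, 0, 0, 0],
    [0, 0.095, 0, 0, 0, 0],
    [0, 0.14, 0, 0, 0, 0],
    [0, 0.18, 0, 0, 0, 0]
  ]
}}

```text
time: 24.1
tool_pos: [0.6405, -0.044, 0.3342]
ee_rot: [-3.136, -0.002, 1.742]
wrist_force: [0.1, -0.7, 0.2]
width: 0.0005
finger_force: 0.0
```

```bash
python3 pans.py top;  python3 -c "
from h import *
from bench import snapshot
s=snapshot('top');W=world(s);m=(W[...,2]>.24)&(W[...,2]<.3)&(abs((W-pan)@ay)<.1);d=W[m]-pan;print('hood top xa',(d@ax).min(),(d@ax).max(),np.percentile(d[:,2],99),m.sum())
to(pan+.2*ax+[0,0,.33],R=R0);to(pan+.2*ax+[0,0,.215],R=R0)"
```

```text
t 24.10 pos [ 0.6405 -0.044   0.3342] rpy [-3.136e+00 -2.000e-03  1.742e+00] F [ 0.1 -0.7  0.2] w 0.0005 q [-0.16  0.32  0.84 -0.    1.99 -0.33]
shift [-0.0043 -0.1852  0.2707] turn [-0.0051 -0.0017 -0.0022]
top
13 [342. 260.] -0.0124 -0.0214 0.0584 0.0613
12 [339. 268.] -0.0309 -0.0102 0.0572 0.0606
hood top xa 0.0859252109419506 0.1362207716445348 0.2610176607212944 368
t 24.20 pos [ 0.6425 -0.0436  0.328 ] rpy [-3.129 -0.005  1.744] F [-0.8 -0.5 -1.2] w 0.0006 q [-0.16  0.33  0.84  0.    1.98 -0.33]
shift [ 0.0015  0.0383 -0.0024] turn [-0.0124 -0.0048 -0.0005]
t 24.20 pos [ 0.6425 -0.0436  0.328 ] rpy [-3.129 -0.005  1.744] F [-0.8 -0.5 -1.2] w 0.0006 q [-0.16  0.33  0.84  0.    1.98 -0.33]
shift [0.0009 0.0397 0.1126] turn [-0.0124 -0.0048 -0.0005]
```

Request:
{"api": "carry_out", "payload": {
  "commands": [
    [0, 0.015, 0, 0, 0, 0],
    [0, 0.032, 0, 0, 0, 0],
    [0, 0.04, 0, 0, 0, 0],
    [0, 0.04, 0, -0.01, -0.003, 0],
    [0, 0.04, 0, -0.01, -0.003, 0]
  ]
}}

```text
time: 24.7
tool_pos: [0.6776, -0.0369, 0.337]
ee_rot: [3.134, 0.002, 1.742]
wrist_force: [-0.8, 0.4, -0.4]
width: 0.0007
finger_force: 0.0
```

Request:
{"api": "carry_out", "payload": {
  "commands": [
    [0, 0, 0.03, 0, 0, 0],
    [0, 0, 0.06, 0, 0, 0],
    [0, 0, 0.09, 0, 0, 0],
    [0, 0, 0.107, 0, 0, 0],
    [0, 0, 0.115, 0, 0, 0]
  ]
}}

```text
time: 25.2
tool_pos: [0.6776, -0.0366, 0.22]
ee_rot: [3.136, 0.001, 1.743]
wrist_force: [0.0, -0.3, -0.2]
width: 0.0008
finger_force: 0.0
```

```bash
cat > hood.py <<'E'
from h import *
from bench import get_obs,snapshot
import sys
def tcp(th,r=.14):
    P=np.array([.102-r*np.cos(th)+.038*np.sin(th),.079+r*np.sin(th)+.038*np.cos(th)])
    return pan+(P[0]+.0125)*ax+[0,0,P[1]]
o=get_obs();C=Rn.from_euler("xyz",o["ee_rot"]);print("t",o["time"],"xa",((o["tool_pos"]-pan)@ax).round(4),"ya",((o["tool_pos"]-pan)@ay).round(4),"z",o["tool_pos"][2].round(4),"F",o["wrist_force"].round(1))
for th in map(float,sys.argv[1:]):print(th,C.inv().apply(tcp(th)-o["tool_pos"]).round(4),(C.inv()*R0).as_rotvec().round(3))
E
python3 hood.py 1.66 1.6 1.5 1.4 1.3 1.2 1.1 1.0 .9 .8
```

```text
t 25.2 xa 0.1974 ya -0.0006 z 0.22 F [ 0.  -0.3 -0.2]
1.66 [ 0.0006 -0.0326  0.0048] [ 0.005  0.001 -0.001]
1.6 [ 0.0006 -0.0409  0.002 ] [ 0.005  0.001 -0.001]
1.5 [ 0.0005 -0.0549 -0.0016] [ 0.005  0.001 -0.001]
1.4 [ 0.0005 -0.0692 -0.0037] [ 0.005  0.001 -0.001]
1.3 [ 0.0005 -0.0837 -0.0045] [ 0.005  0.001 -0.001]
1.2 [ 0.0005 -0.0982 -0.0037] [ 0.005  0.001 -0.001]
1.1 [ 0.0005 -0.1125 -0.0015] [ 0.005  0.001 -0.001]
1.0 [ 0.0004 -0.1266  0.002 ] [ 0.005  0.001 -0.001]
0.9 [ 0.0004 -0.1402  0.007 ] [ 0.005  0.001 -0.001]
0.8 [ 0.0004 -0.1533  0.0133] [ 0.005  0.001 -0.001]
```

Request:
{"api": "carry_out", "payload": {
  "commands": [
    [0, -0.006, 0, 0, 0, 0],
    [0, -0.014, 0, 0, 0, 0],
    [0, -0.022, 0, 0, 0, 0],
    [0, -0.027, 0.002, 0, 0, 0],
    [0, -0.032, 0.002, 0, 0, 0]
  ]
}}

```text
time: 25.7
tool_pos: [0.6475, -0.0421, 0.2206]
ee_rot: [3.132, 0.002, 1.743]
wrist_force: [0.8, 0.1, -0.3]
width: 0.0003
finger_force: 0.0
```

Request:
{"api": "carry_out", "payload": {
  "commands": [
    [0, -0.004, 0, 0, 0, 0],
    [0, -0.009, -0.001, 0, 0, 0],
    [0, -0.014, -0.002, 0, 0, 0],
    [0, -0.019, -0.003, 0, 0, 0],
    [0, -0.024, -0.0035, 0, 0, 0]
  ]
}}

```text
time: 26.2
tool_pos: [0.625, -0.0459, 0.2236]
ee_rot: [3.13, 0.002, 1.743]
wrist_force: [3.7, 0.1, 0.9]
width: 0.0003
finger_force: 1.7
```

```bash
python3 hood.py 1.4 1.3 1.2 1.1 1.0 .9; cat >ang.py <<'E'
from h import *
from bench import snapshot
s=snapshot('top');W=world(s);d=W-pan;xa=d@ax;ya=d@ay
m=(abs(ya)<.088)&(abs(ya)>.06)&(xa>-.1)&(xa<.18)&(W[...,2]>.085)&(W[...,2]<.3)&(s['img'].min(-1)>150)
x=xa[m];z=W[m][:,2]
print(m.sum(),'max z pt',x[np.argmax(z)],z.max(),'min x',x.min(),z[np.argmin(x)])
E
python3 ang.py
```

```text
t 26.2 xa 0.144 ya -0.0007 z 0.2236 F [3.7 0.1 0.9]
1.4 [ 0.0007 -0.0159 -0.    ] [ 0.012  0.002 -0.001]
1.3 [ 0.0007 -0.0304 -0.0009] [ 0.012  0.002 -0.001]
1.2 [ 0.0007 -0.0448 -0.0002] [ 0.012  0.002 -0.001]
1.1 [ 0.0007 -0.0592  0.0019] [ 0.012  0.002 -0.001]
1.0 [ 0.0007 -0.0733  0.0054] [ 0.012  0.002 -0.001]
0.9 [ 0.0007 -0.0869  0.0103] [ 0.012  0.002 -0.001]
668 max z pt 0.12278843648940135 0.26238962750540484 min x 0.07775401117571051 0.2566052215911075
```

Request:
{"api": "carry_out", "payload": {
  "commands": [
    [0, -0.006, 0, 0, 0, 0],
    [0, -0.012, 0, 0, 0, 0],
    [0, -0.018, 0, 0.005, 0, 0],
    [0, -0.024, -0.001, 0.01, 0, 0],
    [0, -0.03, -0.001, 0.01, 0, 0]
  ]
}}

```text
time: 26.75
tool_pos: [0.5942, -0.0514, 0.224]
ee_rot: [-3.14, 0.002, 1.743]
wrist_force: [3.7, 0.4, 3.8]
width: 0.0007
finger_force: 1.7
```

Request:
{"api": "carry_out", "payload": {
  "commands": [
    [0, -0.006, 0, 0, 0, 0],
    [0, -0.012, 0, 0, 0, 0],
    [0, -0.018, 0.001, 0, 0, 0],
    [0, -0.024, 0.002, 0, 0, 0],
    [0, -0.029, 0.003, 0, 0, 0]
  ]
}}

```text
time: 27.25
tool_pos: [0.5653, -0.0564, 0.2207]
ee_rot: [-3.14, 0.002, 1.743]
wrist_force: [0.6, -1.8, 2.6]
width: 0.0003
finger_force: 1.3
```

```bash
python3 hood.py 1.1 1.0 .9 .8 .7 .6 .5 .4;python3 ang.py
```

```text
t 27.25 xa 0.0834 ya -0.0008 z 0.2207 F [ 0.6 -1.8  2.6]
1.1 [ 0.0008  0.0014 -0.0003] [-0.002  0.002 -0.001]
1.0 [ 0.0008 -0.0126  0.0034] [-0.002  0.002 -0.001]
0.9 [ 0.0007 -0.0262  0.0085] [-0.002  0.002 -0.001]
0.8 [ 0.0007 -0.0392  0.0149] [-0.002  0.002 -0.001]
0.7 [ 0.0007 -0.0515  0.0225] [-0.002  0.002 -0.001]
0.6 [ 0.0008 -0.0629  0.0314] [-0.002  0.002 -0.001]
0.5 [ 0.0008 -0.0735  0.0414] [-0.002  0.002 -0.001]
0.4 [ 0.0008 -0.083   0.0523] [-0.002  0.002 -0.001]
618 max z pt 0.05641547578076742 0.2568431539010152 min x 0.012893147590525835 0.23250230184967471
```

Tracking well; continue down the arc.

Request:
{"api": "carry_out", "payload": {
  "commands": [
    [0, -0.006, 0.001, 0, 0, 0],
    [0, -0.012, 0.003, 0, 0, 0],
    [0, -0.018, 0.0055, 0, 0, 0],
    [0, -0.024, 0.008, 0, 0, 0],
    [0, -0.029, 0.01, 0, 0, 0]
  ]
}}

```text
time: 27.8
tool_pos: [0.5367, -0.0611, 0.2106]
ee_rot: [-3.14, 0.002, 1.743]
wrist_force: [0.7, 0.7, 1.0]
width: 0.0002
finger_force: 0.9
```

Request:
{"api": "carry_out", "payload": {
  "commands": [
    [0, -0.005, 0.0025, 0, 0, 0],
    [0, -0.01, 0.005, 0, 0, 0],
    [0, -0.015, 0.008, 0, 0, 0],
    [0, -0.019, 0.0105, 0, 0, 0],
    [0, -0.0225, 0.0125, 0, 0, 0]
  ]
}}

```text
time: 28.3
tool_pos: [0.5148, -0.065, 0.1979]
ee_rot: [-3.14, 0.002, 1.743]
wrist_force: [0.8, 1.1, 0.6]
width: 0.0004
finger_force: 0.5
```

```bash
python3 hood.py .7 .6 .5 .4 .3 .2 .1 0;python3 ang.py
```

```text
t 28.3 xa 0.0322 ya -0.0006 z 0.1979 F [0.8 1.1 0.6]
0.7 [ 0.0006 -0.0003 -0.0004] [-0.002  0.002 -0.001]
0.6 [ 0.0006 -0.0118  0.0085] [-0.002  0.002 -0.001]
0.5 [ 0.0006 -0.0223  0.0184] [-0.002  0.002 -0.001]
0.4 [ 0.0006 -0.0318  0.0294] [-0.002  0.002 -0.001]
0.3 [ 0.0006 -0.0401  0.0413] [-0.002  0.002 -0.001]
0.2 [ 0.0006 -0.0472  0.0539] [-0.002  0.002 -0.001]
0.1 [ 0.0006 -0.0531  0.0672] [-0.002  0.002 -0.001]
0.0 [ 0.0007 -0.0575  0.081 ] [-0.002  0.002 -0.001]
470 max z pt -0.005456109662399847 0.22905292080930106 min x -0.03712490102660631 0.19254945694488776
```

Request:
{"api": "carry_out", "payload": {
  "commands": [
    [0, -0.004, 0.003, 0, 0, 0],
    [0, -0.008, 0.006, 0, 0, 0],
    [0, -0.012, 0.009, 0, 0, 0],
    [0, -0.016, 0.012, 0, 0, 0],
    [0, -0.019, 0.015, 0, 0, 0]
  ]
}}

```text
time: 28.85
tool_pos: [0.4961, -0.0684, 0.183]
ee_rot: [-3.14, 0.002, 1.743]
wrist_force: [0.0, -0.0, 1.6]
width: 0.0007
finger_force: 0.3
```

Request:
{"api": "carry_out", "payload": {
  "commands": [
    [0, -0.003, 0.003, 0, 0, 0],
    [0, -0.006, 0.006, 0, 0, 0],
    [0, -0.008, 0.009, 0, 0, 0],
    [0, -0.011, 0.012, 0, 0, 0],
    [0, -0.013, 0.014, 0, 0, 0]
  ]
}}

```text
time: 29.35
tool_pos: [0.4834, -0.0705, 0.169]
ee_rot: [-3.14, 0.002, 1.743]
wrist_force: [-0.3, 0.8, -0.0]
width: 0.0002
finger_force: 0.0
```

```bash
python3 hood.py .4 .3 .2 .1 0;python3 ang.py
```

```text
t 29.35 xa 0.0003 ya -0.0006 z 0.169 F [-0.3  0.8 -0. ]
0.4 [0.0006 0.0001 0.0004] [-0.002  0.002 -0.001]
0.3 [ 0.0006 -0.0083  0.0123] [-0.002  0.002 -0.001]
0.2 [ 0.0006 -0.0154  0.0249] [-0.002  0.002 -0.001]
0.1 [ 0.0007 -0.0212  0.0382] [-0.002  0.002 -0.001]
0.0 [ 0.0007 -0.0257  0.052 ] [-0.002  0.002 -0.001]
521 max z pt -0.04145869993485398 0.18878789160271706 min x -0.06477515313061669 0.144789784033072
```

Request:
{"api": "carry_out", "payload": {
  "commands": [
    [0, 0, 0, 0, 0, 0],
    [0, 0, 0, 0, 0, 0],
    [0, 0, 0, 0, 0, 0],
    [0, 0, 0, 0, 0, 0],
    [0, 0, 0, 0, 0, 0]
  ]
}}

```text
time: 29.9
tool_pos: [0.4839, -0.0705, 0.1695]
ee_rot: [-3.14, 0.002, 1.743]
wrist_force: [-0.5, -0.1, -0.1]
width: 0.0003
finger_force: 0.0
```

Request:
{"api": "carry_out", "payload": {
  "commands": [
    [0, 0, 0, 0, 0, 0],
    [0, 0, 0, 0, 0, 0],
    [0, 0, 0, 0, 0, 0],
    [0, 0, 0, 0, 0, 0],
    [0, 0, 0, 0, 0, 0]
  ]
}}

```text
time: 30.4
tool_pos: [0.4838, -0.0706, 0.1695]
ee_rot: [-3.14, 0.002, 1.743]
wrist_force: [-0.2, -0.1, 0.5]
width: 0.0002
finger_force: 0.0
```

```bash
python3 ang.py
```

```text
528 max z pt -0.04769317864887736 0.12730107438110963 min x -0.07628613115217273 0.08851738423901663
```

Request:
{"api": "carry_out", "payload": {
  "commands": [
    [0, 0, 0, 0, 0, 0],
    [0, 0, 0, 0, 0, 0],
    [0, 0, 0, 0, 0, 0],
    [0, 0, 0, 0, 0, 0],
    [0, 0, 0, 0, 0, 0]
  ]
}}

```text
time: 30.95
tool_pos: [0.4838, -0.0705, 0.1694]
ee_rot: [-3.14, 0.002, 1.743]
wrist_force: [0.1, -0.5, 0.2]
width: 0.0005
finger_force: 0.0
```

Request:
{"api": "carry_out", "payload": {
  "commands": [
    [0, -0.006, 0.01, 0, 0, 0],
    [0, -0.012, 0.02, 0, 0, 0],
    [0, -0.018, 0.03, 0, 0, 0],
    [0, -0.022, 0.036, 0, 0, 0],
    [0, -0.025, 0.042, 0, 0, 0]
  ]
}}

```text
time: 31.45
tool_pos: [0.4583, -0.0749, 0.1265]
ee_rot: [-3.139, 0.002, 1.743]
wrist_force: [-1.0, 0.5, -0.2]
width: 0.0003
finger_force: 0.0
```

```bash
python3 ang.py; python3 ang.py; python3 hood.py 0; python3 -c "
from h import *
from bench import snapshot
s=snapshot('top');W=world(s);d=W-pan;xa=d@ax;ya=d@ay
m=(abs(abs(ya)-.075)<.015)&(xa>-.06)&(xa<.08)&(W[...,2]<.16)&(s['img'].min(-1)>150)
A=np.c_[xa[m],ya[m],np.ones(m.sum())];print(np.linalg.lstsq(A,W[m][:,2],rcond=None)[0],m.sum())"
```

```text
727 max z pt 0.07764705547795539 0.12307909404681525 min x -0.07654836413633472 0.09948197551055865
730 max z pt 0.039691995173670724 0.12344255601151383 min x -0.07644977622495884 0.09642999533059063
t 31.55 xa -0.0254 ya -0.0005 z 0.1263 F [ 0.6 -0.6 -1.1]
0.0 [ 0.0005 -0.0001  0.0093] [-0.003  0.001 -0.001]
[-0.00055866  0.00236781  0.11679477] 506
```

The hood reads flat at 117 mm. I'll press lightly to confirm it's on its stop, then withdraw.

Request:
{"api": "carry_out", "payload": {
  "commands": [
    [0, 0, 0.003, 0, 0, 0],
    [0, 0, 0.006, 0, 0, 0],
    [0, 0, 0.008, 0, 0, 0],
    [0, 0, 0.0095, 0, 0, 0],
    [0, 0, 0.0105, 0, 0, 0]
  ]
}}

```text
time: 32.1
tool_pos: [0.4592, -0.0749, 0.1173]
ee_rot: [-3.14, 0.002, 1.743]
wrist_force: [-0.9, 1.1, 4.5]
width: 0.0007
finger_force: 2.2
```

Request:
{"api": "carry_out", "payload": {
  "commands": [
    [0, 0, -0.01, 0, 0, 0],
    [0, 0, -0.03, 0, 0, 0],
    [0, 0, -0.07, 0, 0, 0],
    [0, 0, -0.11, 0, 0, 0],
    [0, 0, -0.13, 0, 0, 0]
  ]
}}

```text
time: 32.6
tool_pos: [0.4605, -0.075, 0.252]
ee_rot: [3.137, 0.005, 1.743]
wrist_force: [1.3, -0.3, -0.3]
width: 0.0006
finger_force: 0.0
```

Request:
{"api": "carry_out", "payload": {
  "commands": [
    [0.03, -0.01, 0, 0, 0, 0],
    [0.07, -0.025, 0, 0, 0, 0],
    [0.11, -0.04, 0, 0, 0, 0],
    [0.14, -0.05, 0, 0, 0, 0],
    [0.15, -0.05, 0, 0, 0, 0]
  ]
}}

```text
time: 33.1
tool_pos: [0.3832, 0.0664, 0.2481]
ee_rot: [3.14, 0.002, 1.746]
wrist_force: [0.2, -0.7, -0.3]
width: 0.0004
finger_force: 0.0
```

Request:
{"api": "carry_out", "payload": {
  "commands": [
    [0, 0, 0, 0, 0, 0],
    [0, 0, 0, 0, 0, 0],
    [0, 0, 0, 0, 0, 0],
    [0, 0, 0, 0, 0, 0],
    [0, 0, 0, 0, 0, 0]
  ]
}}

```text
time: 33.6
tool_pos: [0.3846, 0.0639, 0.2465]
ee_rot: [-3.14, 0.002, 1.741]
wrist_force: [0.5, 0.9, -0.0]
width: 0.0003
finger_force: 0.0
```

```bash
python3 -c "
from h import *
from bench import snapshot
s=snapshot('top');W=world(s);d=W-pan;xa=d@ax;ya=d@ay
m=(abs(ya)<.085)&(xa>-.06)&(xa<.08)&(W[...,2]<.16)&(s['img'].min(-1)>150)
A=np.c_[xa[m],ya[m],np.ones(m.sum())];print(np.linalg.lstsq(A,W[m][:,2],rcond=None)[0],m.sum())
H=W[...,2]
for a,b,c,e in((430,455,200,225),(450,480,238,262)):
    q=np.zeros_like(m);q[c:e,a:b]=1;q&=(H>.01)&(H<.08);print(W[q].mean(0),q.sum())"
python3 look.py top end
```

```text
[-0.0035605   0.00059838  0.11716704] 4221
[ 0.59549932 -0.36377956  0.03701787] 51
[ 0.49890059 -0.40607359  0.02644253] 144
pel 30 [124. 226.] [0.566 0.447 0.071]
pel 33 [371. 293.] [ 0.393 -0.163  0.053]
```

The hood is flat on its stop, the die and plunger haven't moved, and no stray pellets are visible. I'll hand in.

```bash
python3 -c "
from bench import *
print(close_job())"
```

```text
the job is handed in; nothing more can be done
None
```

The job is handed in with no verdict returned: all six pellets are in the pan (one had stacked on another and was nudged down), the empty scoop is flat on the bench, the hood is lowered gently and fully closed, the die and plunger haven't moved, and it took about 34 s.

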